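Fit the new filter set to the grow-room air cleaner

ROBOT

A 6-joint arm with a two-finger parallel gripper is mounted at the origin on the work surface. World frame = base frame: x ahead of the robot, y to its left, z up, the work surface at z = 0. Lengths are in m, angles in rad, forces in N, time in s.
With the tool pointing down it reaches from about 0.425 to 0.95 m from the base axis. Payload 3.5 kg.
Tool frame: the origin (TCP) lies at the very end of the fingers, on their centre line; the grasp point (between the pads) lies 19 mm behind it; x points along the fingers, z is the direction in which the jaws open and shut, and the axes are right-handed (so a half turn about x gives the same grasp; the last joint's range is limited). The gripper opens to 85 mm and grips with 20 to 120 N. Pads are 22 mm wide; open, the fingers measure 114 mm over their backs; the gripper's body (76 mm by 85 mm) begins 54 mm behind the grasp point. The pads swing forward as they close: fully open they stand 13 mm farther back than shut.
Start: joints at [1.185, 0.286, 1.577, -0, 1.279, -0.15], TCP at [0.158, 0.656, 0.231] pointing down, gripper open.
Joint ranges: [-2.77, 2.77], [-0.9, 2.22], [0.21, 2.48], [-1.53, 4.67], [0.24, 2.81], [-2.84, 2.84]. Speed limits (rad/s): [2.79, 2.79, 3.14, 3.14, 3.14, 3.14].

INTERFACE

Orientations are given as a unit quaternion [x, y, z, w].
In Python, from plant import ctrl, cams gives the robot as it stands.
- The arm moves only by the tool play_rows, never from a script. Its argument "rows" is a list of rows, each a list of 3 entries, a list of its own where there are three numbers: the opening in per cent of the stroke, from 0 (shut) to 100 (fully open), then the shift along the tool's x, y, z in units of 0.3 m (1.0 is 0.3 m), then the turn, a rotation vector about the tool's x, y, z in units of pi/2 rad (1.0 is pi/2 rad). A call has 1 to 10 rows; each row is the pose to reach, as a shift and turn from the pose commanded when the call began, along the tool's axes at that moment; what a row does not reach only later rows make up. A row lasts 1/12 s, in which the tool goes at most 41.7 mm and 7.16 degrees, less where a joint would pass 70% of its speed; a pose out of reach is approached as far as the arm can. A call with a number of a shift or a turn outside -1 to 1 is refused whole. A call with a gripper value outside its range is refused whole. The fingers move at their own pace and stop on an object; "force" is the grip in N (left out, the last holds). Time passes only in rows, so rows that repeat a pose let the fingers close. It gives the time, the measured TCP pose, the force and the opening at its end, in the units of the state.
- ctrl.get_state(): the state, without advancing time (a new reading comes with each control period).
- cams.read_camera(name): name is "scene" or "side" or "wrist"; returns a dict with "color" (420x560x3 uint8, red, green, blue), "fx", "fy", "cx", "cy" (pixels), "view" (4x4, takes a point from world to camera coordinates). Camera axes: x right, y down, z forward; pixel columns grow to the right and rows downward; lengths in m; the calibration is good to about 2 mm. A picture is of the moment at which its call begins. There is no depth.
- ctrl.sign_off(): hands the job in, once; it reports no verdict.
The state is a dict: "time": time; "qpos": joint angles; "dq": joint speeds; "joint_efforts": joint torques, N m; "eef_pos": TCP position; "tcp_rot": TCP orientation; "contact_force": force on the tool from outside, world axes, zero at the start; "wrist_torque": the same for the moment, N m; "opening": opening from 0.0 (shut) to 1.0 (fully open).
Only numpy, scipy, OpenCV 4.12 (cv2) and the standard library are available. Lean on these libraries where they do the work, as an engineer would, in place of code of your own. Each camera call takes 0.05 s, during which the arm holds its last target. There are 200 camera calls.

TASK

Fit the new filters to the air cleaner: swing the red-handled keeper bar up and right back out of the way, pick the three new filters up together as one pile, and tip the pile into the seat on top, tucking one end in under the fixed lip before laying the other end down, until the pile lies flat on the grate. Then push the keeper fully down over it. Leave the old dusty filter and the other loose things on the bench where they are.

Things in the scene. Friction and masses are not known exactly. Their poses are not given: they have to be found in the camera images.
- air_cleaner: white bench-top air cleaner, housing 270 x 180 x 80 mm (x, y, z), fixed. Origin at the centre of its underside, on the bench; z up; its x runs along the filter seat on its top, from the lip end (-x) to the keeper end (+x). The seat is a steel frame standing on the deck, which is 80 mm above the bench
- seat (a point): centre of the seat's floor, a dark grate 52 mm wide, 86 mm above the bench, 6 mm above the deck; axes as the air cleaner's. The empty seat measures 155 mm (x) by 66 mm (y) inside. Both long sides are open down to the deck in the middle, for fingers, from 29 mm on the lip side of the centre to 40 mm on the keeper side
- lip (a point): middle of the lower inner edge of the fixed lip: 67.5 mm towards -x from the seat's centre, 40 mm above the grate. The lip reaches 10 mm in from the end wall; beyond it a flared edge rises away at 34 degrees for 12 mm (all under 52 mm). A 36 mm pile enters only tipped: this end low, the other 10 to 18 degrees higher, slid to the wall, then laid down
- end_wall (a point): middle of the top of the low wall at the keeper end, 14 mm above the grate, 77.5 mm towards +x from the seat's centre. Side walls stand only at the corners, 38 mm long: 26 mm above the grate at the lip end, 14 mm at this end. Wall tops (not the lip's) are flared outwards, up to 8 mm higher; so are the inner ends of the lip-end side walls
- keeper_hinge (a point): hinge axis of the keeper, 58 mm x and 50 mm y from the air cleaner's origin, 129 mm above the bench; the axis runs along the air cleaner's x. It stands between two cheeks that reach 8 mm above it (26 mm along x, 16 mm along y). A thin catch at -46 mm y is look only
- keeper (a joint): angle of the keeper bar: 0 = fully down, lying level across the keeper end of the seat, from the hinge towards the air cleaner's -y, underside 38 mm above the grate (2 mm over a seated pile); pi/2 = upright; 2.4 = right back against its stop. Starts down or nearly so. Stiff hinge, 0.08 N m: stays where it is left
- keeper_grip (a point): point to hold or push on the keeper's red handle, on the bar's centreline, 120 mm from the hinge axis. Steel bar 16 mm wide (along the air cleaner's x), 10 mm thick; handle 18 mm wide, 13 mm thick, from 88 to 136 mm from the axis, overhanging the seat's side. Can be pinched across its width from above at any angle
- filter_coarse: a framed air filter, 150 x 62 x 12 mm (long x wide x thick, along its own x, y, z), about 70 g, the same either way round; origin at the centre of its underside. Blue frame, dark grey foam: the bottom one of the pile; it lies on the bench to one side of the air cleaner. The pile of three is 36 mm high and loose, its filters squared up to about 1 mm
- filter_carbon: a framed air filter, 150 x 62 x 12 mm (long x wide x thick, along its own x, y, z), about 70 g, the same either way round; origin at the centre of its underside. Black frame and black grid: the middle one of the pile, on the blue one
- filter_fine: a framed air filter, 150 x 62 x 12 mm (long x wide x thick, along its own x, y, z), about 70 g, the same either way round; origin at the centre of its underside. White frame, white pleated paper: the top one of the pile
- old_filter: used filter of the same size, 150 x 62 x 12 mm, beige frame and brown dusty paper, lying alone on the other side of the air cleaner; stays; origin at the centre of its underside
- punnet: clear tray of picked mushrooms, 147 x 107 x 60 mm; stays; origin under its centre
- spray_bottle: white trigger spray bottle with red head, 72 mm across, 183 mm high; stays; origin under its centre
- brush: hand brush about 200 mm long lying on the bench, stays
- harvest_knife: short knife with yellow handle, 185 mm long, lying on the bench, stays; origin where handle and blade meet
Things that resemble listed ones, but are neither listed nor needed, are in the scene too. Leave any orange or purple look-alike of the filter_fine alone.

How it is judged:
On the way, in this order (a step that is already met when the one before it is completed fails the run):
1. the keeper has been swung up and back past upright (value of joint keeper above 1.6 rad), for 0.2 s.
2. all three new filters are off the bench together (height (world z) of each of filter_coarse, filter_carbon, filter_fine above 0.04 m), for 0.2 s.
3. all three filters lie flat in the seat, in their order, with the keeper still up (x of filter_coarse in the frame of seat between -0.006 and 0.006 m and y of filter_coarse in the frame of seat between -0.005 and 0.005 m and z of filter_coarse in the frame of seat between -0.003 and 0.003 m and angle between the x axis of each of filter_coarse, filter_carbon, filter_fine and the x axis of air_cleaner, either way round below 0.06 rad and angle between each of filter_coarse, filter_carbon, filter_fine's own z axis and vertical below 0.035 rad and x of filter_carbon in the frame of seat between -0.006 and 0.006 m and y of filter_carbon in the frame of seat between -0.005 and 0.005 m and z of filter_carbon in the frame of seat between 0.009 and 0.015 m and x of filter_fine in the frame of seat between -0.006 and 0.006 m and y of filter_fine in the frame of seat between -0.005 and 0.005 m and z of filter_fine in the frame of seat between 0.021 and 0.027 m and value of joint keeper above 1 rad), for 0.2 s.
At the end, for the whole second after the job is handed in: The blue, black and white filters lie in the seat in that order from below, each within 6 mm along and 5 mm across of the seat's centre, 3 mm of its own height above the grate (0, 12 and 24 mm), 0.06 rad of the seat's direction and 0.035 rad of level, at rest; the keeper is down (below 0.06 rad) (x of filter_coarse in the frame of seat between -0.006 and 0.006 m and y of filter_coarse in the frame of seat between -0.005 and 0.005 m and z of filter_coarse in the frame of seat between -0.003 and 0.003 m and angle between the x axis of each of filter_coarse, filter_carbon, filter_fine and the x axis of air_cleaner, either way round below 0.06 rad and angle between each of filter_coarse, filter_carbon, filter_fine's own z axis and vertical below 0.035 rad and x of filter_carbon in the frame of seat between -0.006 and 0.006 m and y of filter_carbon in the frame of seat between -0.005 and 0.005 m and z of filter_carbon in the frame of seat between 0.009 and 0.015 m and x of filter_fine in the frame of seat between -0.006 and 0.006 m and y of filter_fine in the frame of seat between -0.005 and 0.005 m and z of filter_fine in the frame of seat between 0.021 and 0.027 m and value of joint keeper below 0.06 rad and linear speed of each of filter_coarse, filter_carbon, filter_fine below 0.02 m/s); the robot touches nothing.
It fails at once if a bystander is moved by more than 30 mm: old filter (distance of old_filter from where it was at the start of the episode above 0.03 m).
It fails at once if a bystander is moved by more than 30 mm: punnet (distance of punnet from where it was at the start of the episode above 0.03 m).
It fails at once if a bystander is moved by more than 30 mm: spray bottle (distance of spray_bottle from where it was at the start of the episode above 0.03 m).
It fails at once if a bystander is moved by more than 30 mm: brush (distance of brush from where it was at the start of the episode above 0.03 m).
It fails at once if a bystander is moved by more than 30 mm: harvest knife (distance of harvest_knife from where it was at the start of the episode above 0.03 m).
It also fails if it takes over 72 s, if anything falls off the work surface, if the arm or the gripper's body presses on something with over 40 N, if the wrist force passes 120 N, or if a joint passes its speed limit or range.

## Working session

There is one attempt and no reset: what is moved stays moved. The work goes in short steps, Python scripts to look and compute and a tool call to move; the robot and the scene stay as the last step left them, time stands still between calls to the robot, and variables do not carry over. Pictures are saved under pics/ and viewed, about 8 in all and at most 12, crops included, and the job is handed in when it is done.

Besides the shell and the picture viewer there is one more tool, called after "Call:" as name([rows], argument=value, ...), one row to a line, values as JSON. play_rows: Moves the arm, as the interface text tells. Shifts and turns lie within -1 to 1; 1 stands for 0.3 m of shift or pi/2 rad of turn. Its arguments: {"type":"object","properties":{"rows":{"type":"array"},"force":{"type":"number"}},"required":["rows"]}

```bash
ls; mkdir -p pics
python3 - <<'E'
from plant import ctrl,cams
import cv2,numpy as np
print(ctrl.get_state())
for n in ["scene","side"]:
    c=cams.read_camera(n); cv2.imwrite(f"pics/{n}0.png",c["color"][:,:,::-1]); np.savez(f"pics/{n}0.npz",**c)
    print(n,c["fx"],c["cx"],c["cy"],np.round(c["view"],4).tolist())
E
```

```text
pics
{'time': 0.0, 'qpos': array([ 1.18501098e+00,  2.87181129e-01,  1.57817247e+00,  5.69606389e-07,
        1.27861375e+00, -1.49997639e-01]), 'dq': array([ 0.00074735,  0.00034642, -0.00096445, -0.00149443,  0.00093484,
        0.0007189 ]), 'joint_efforts': array([ 5.00148271e-04, -4.05993104e+01, -2.92614752e+01, -1.75523628e-04,
        5.90275842e-03, -8.05053986e-06]), 'eef_pos': array([0.157405  , 0.65571346, 0.22993933]), 'tcp_rot': array([-0.43813364,  0.55606914,  0.43730327,  0.55460966]), 'contact_force': array([0.01635224, 0.14482637, 0.66405929]), 'wrist_torque': array([ 0.01688183,  0.00494495, -0.01654053]), 'opening': 1.0011714220958792}
scene 408.1631939273131 283.26174450349333 208.06294226470357 [[0.2964, 0.955, -0.014, -0.1602], [0.8058, -0.2579, -0.5331, -0.3964], [-0.5127, 0.1467, -0.8459, 1.5589], [0.0, 0.0, 0.0, 1.0]]
side 519.7420291227287 278.7892910435774 205.50811663842816 [[-0.9932, -0.1148, 0.0219, 0.5732], [-0.0905, 0.6369, -0.7656, 0.1303], [0.0739, -0.7623, -0.6429, 1.5195], [0.0, 0.0, 0.0, 1.0]]
```

View pics/scene0.png

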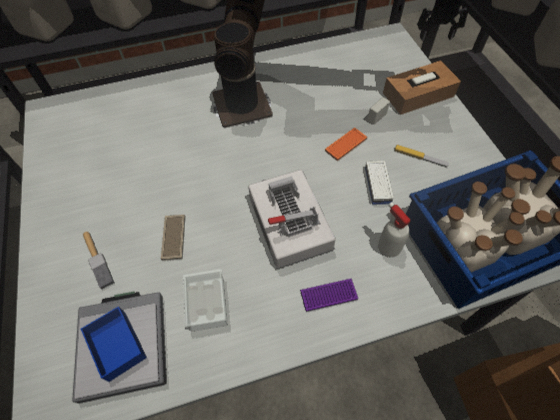

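View pics/side0.png

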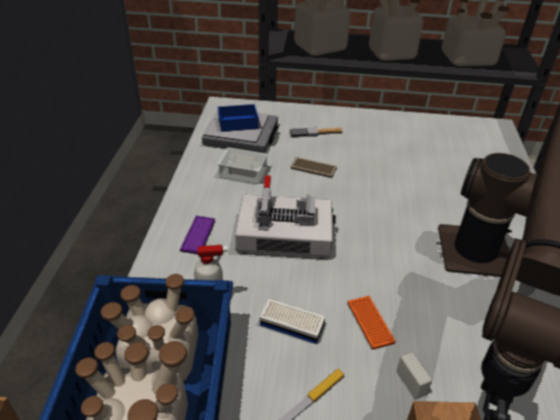

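Run:
```python
import cv2,numpy as np
a=cv2.imread("pics/scene0.png")[150:270,240:400]; b=cv2.imread("pics/side0.png")[170:345,225:385-45]
a=cv2.resize(a,None,fx=5,fy=5,interpolation=cv2.INTER_CUBIC)
cv2.imwrite("pics/c1.png",a)
b=cv2.imread("pics/side0.png")[170:345,225:345]
b=cv2.resize(b,None,fx=3.4,fy=3.4,interpolation=cv2.INTER_CUBIC)
cv2.imwrite("pics/c2.png",b)
```

```text
(no output)
```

View pics/c1.png

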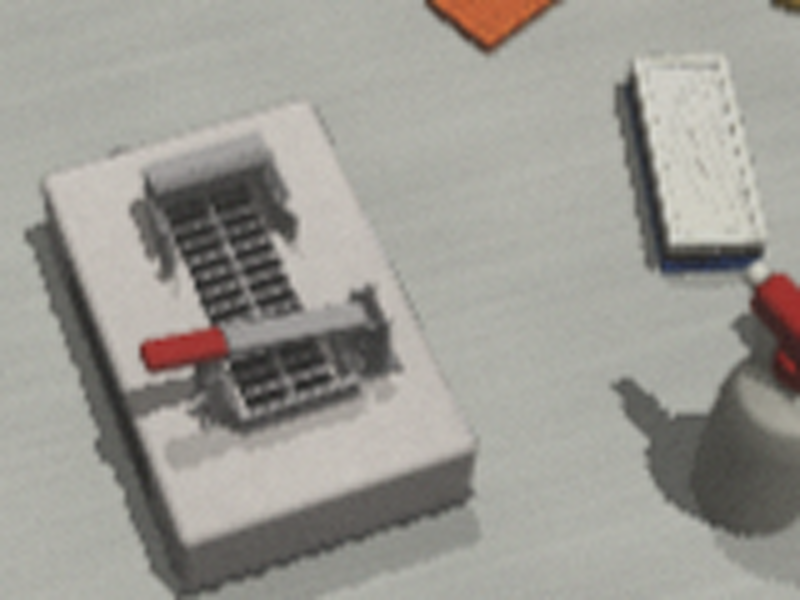

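View pics/c2.png

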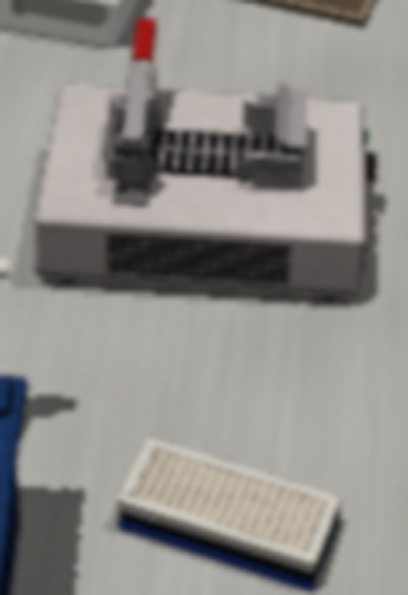

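```bash
cat > h.py <<'E'
import numpy as np
from scipy.optimize import least_squares
from scipy.spatial.transform import Rotation as R
def proj(c,P):
    P=np.atleast_2d(P); v=c["view"]; p=P@v[:3,:3].T+v[:3,3]
    return np.c_[c["fx"]*p[:,0]/p[:,2]+c["cx"],c["fy"]*p[:,1]/p[:,2]+c["cy"]]
def pose(s,L):  # s=(x,y,yaw), L local points
    c,n=np.cos(s[2]),np.sin(s[2]); L=np.atleast_2d(L)
    return np.c_[s[0]+c*L[:,0]-n*L[:,1],s[1]+n*L[:,0]+c*L[:,1],L[:,2]]
def fit(obs,s0): # obs: list of (cam, local pts, px)
    f=lambda s:np.concatenate([(proj(c,pose(s,L))-px).ravel() for c,L,px in obs])
    r=least_squares(f,s0); return r.x,r.fun
def ray(c,u,v,z):
    R_=c["view"][:3,:3];t=c["view"][:3,3];o=-R_.T@t
    d=R_.T@np.array([(u-c["cx"])/c["fx"],(v-c["cy"])/c["fy"],1]); return o+d*(z-o[2])/d[2]
def box(l,w,z): return np.array([[-l/2,-w/2,z],[-l/2,w/2,z],[l/2,w/2,z],[l/2,-w/2,z]])
E
python3 - <<'E'
from h import *
np.set_printoptions(precision=4,suppress=True)
sc=dict(np.load("pics/scene0.npz"));sd=dict(np.load("pics/side0.npz"))
S=lambda p:np.array(p)/5+[240,150]-.4; D=lambda p:np.array(p)/3.4+[225,170]-.35
for nm,l,w,z,a,b,s0 in [("ac",.27,.18,.08,[(45,183),(308,100),(475,455),(183,545)],[(360,98),(363,238),(38,222),(65,85)],(.6,.1,0)),
 ("pile",.15,.062,.036,[(633,62),(722,55),(767,240),(668,247)],[(340,497),(320,565),(122,507),(150,440)],(.5,.4,0))]:
    L=box(l,w,z)
    for o in ([(sc,L,S(a)),(sd,L,D(b))],[(sc,L,S(a))],[(sd,L,D(b))]):
        s,r=fit(o,s0); print(nm,s,r.reshape(-1,2).round(1).tolist())
for p in [(143,355),(145,367),(225,340)]:
  pass
E
```

```text
ac [0.5596 0.0153 0.0458] [[-1.4, -1.7], [0.4, -1.3], [1.6, -1.2], [-0.1, 0.9], [1.0, -0.0], [0.6, 0.2], [-1.8, -1.4], [-1.7, -1.6]]
ac [0.5617 0.0142 0.0378] [[-1.3, -1.3], [0.7, -0.6], [1.3, -0.2], [-0.7, 1.6]]
ac [0.558  0.0175 0.0581] [[1.1, 0.1], [1.6, 0.4], [-1.0, -0.3], [-1.7, -0.8]]
pile [ 0.5048  0.3375 -0.2324] [[-0.2, -1.2], [0.4, -0.9], [1.0, -0.6], [1.2, -0.7], [0.8, -0.3], [-0.5, -0.6], [-1.0, -1.8], [-0.2, -0.5]]
pile [ 0.5072  0.3343 -0.2497] [[-0.5, -0.5], [0.3, -0.0], [0.0, 0.4], [0.1, 0.0]]
pile [ 0.504   0.3398 -0.2172] [[1.0, 0.1], [0.1, -0.1], [-0.8, -0.6], [-0.4, 0.5]]
```

```bash
cat >> h.py <<'E'
def down(yaw,tilt=0.,b=0.):
    """tool x = down, tool z (jaw) at world yaw; tilt = rotation about horizontal axis at yaw b (world, right-hand)"""
    z=np.array([np.cos(yaw),np.sin(yaw),0]);x=np.array([0,0,-1.]);y=np.cross(z,x)
    return R.from_rotvec(tilt*np.array([np.cos(b),np.sin(b),0]))*R.from_matrix(np.c_[x,y,z])
def rows(p,Rt,cmd=None):
    """row entries from the commanded (default: measured) pose to TCP target p,Rt"""
    if cmd is None:
        from plant import ctrl
        s=ctrl.get_state(); cmd=(s["eef_pos"],R.from_quat(s["tcp_rot"]))
    d=cmd[1].inv().apply(np.array(p)-cmd[0])/.3; w=(cmd[1].inv()*Rt).as_rotvec()/(np.pi/2)
    print("shift",d.round(3).tolist(),"turn",w.round(3).tolist(),"rows",(max(np.linalg.norm(d)*.3/.0417,np.linalg.norm(w)*90/7.16)).round(1))
E
python3 - <<'E'
from h import *
np.set_printoptions(precision=4,suppress=True)
Rt=R.from_quat([-0.43813364,0.55606914,0.43730327,0.55460966]); print(Rt.as_matrix())
sc=dict(np.load("pics/scene0.npz"))
print("bottle base~",ray(sc,388,250,0), "nozzle z.17",ray(sc,393,208,.16))
ac=np.array([.5596,.0153,.0458])
print("handle",pose(ac,[[.058,-.07,.129]]),"px down", proj(sc,pose(ac,[[.058,-.07,.129],[.058,-.086,.129],[.058,-.038,.129],[.058,.05,.129]])))
for jy in (0.0458,0.0458-np.pi): 
    rows([.5596,.0153,.33],down(jy))
for jy in (np.pi/2-.2324,-np.pi/2-.2324): 
    rows([.505,.3375,.33],down(jy))
E
```

```text
[[-0.0009 -0.9723  0.2336]
 [-0.0022  0.2336  0.9723]
 [-1.      0.0004 -0.0023]]
bottle base~ [0.7337 0.2684 0.    ] nozzle z.17 [0.6843 0.2708 0.16  ]
handle [[ 0.6207 -0.052   0.129 ]] px down [[273.2349 225.6351]
 [267.7329 227.3935]
 [284.1594 222.1436]
 [313.6661 212.7133]]
shift [-0.33, -1.802, -1.763] turn [0.821, -0.001, 0.001] rows 18.3
shift [-0.33, -1.802, -1.763] turn [-1.179, -0.001, -0.001] rows 18.3
shift [-0.332, -1.374, -0.762] turn [-0.002, -0.001, -0.0] rows 11.6
shift [-0.332, -1.374, -0.762] turn [1.998, -0.0, 0.002] rows 25.1
```

Call:
play_rows([
  [100,[-0.33,-0.98,-0.98],[0.5,0,0]],
  [100,[-0.33,-0.98,-0.98],[0.5,0,0]],
  [100,[-0.33,-0.98,-0.98],[0.5,0,0]],
  [100,[-0.33,-0.98,-0.98],[0.5,0,0]],
  [100,[-0.33,-0.98,-0.98],[0.5,0,0]],
  [100,[-0.33,-0.98,-0.98],[0.5,0,0]],
  [100,[-0.33,-0.98,-0.98],[0.5,0,0]],
  [100,[-0.33,-0.98,-0.98],[0.5,0,0]],
  [100,[-0.33,-0.98,-0.98],[0.5,0,0]],
  [100,[-0.33,-0.98,-0.98],[0.5,0,0]],
])

```text
time: 0.93
eef_pos: [0.3696, 0.3088, 0.3279]
tcp_rot: [-0.192, 0.681, 0.192, 0.68]
contact_force: [1.0, 0.6, -0.2]
opening: 0.998
```

Run:
```python
from h import *
rows([.5596,.0153,.36],down(.0458))
from plant import ctrl;s=ctrl.get_state();print(s["time"],s["eef_pos"])
```

```text
shift [-0.107, -1.165, 0.028] turn [0.321, -0.0, 0.0] rows 8.4
0.9333 [0.36960843 0.30882208 0.32790411]
```

Call:
play_rows([
  [100,[-0.1,-1.0,0.02],[0.321,0,0]],
  [100,[-0.1,-1.0,0.02],[0.321,0,0]],
  [100,[-0.1,-1.0,0.02],[0.321,0,0]],
  [100,[-0.1,-1.0,0.02],[0.321,0,0]],
  [100,[-0.1,-1.0,0.02],[0.321,0,0]],
  [100,[-0.1,-1.0,0.02],[0.321,0,0]],
  [100,[-0.1,-1.0,0.02],[0.321,0,0]],
  [100,[-0.1,-1.0,0.02],[0.321,0,0]],
  [100,[-0.1,-1.0,0.02],[0.321,0,0]],
])

```text
time: 1.68
eef_pos: [0.5322, 0.0555, 0.3571]
tcp_rot: [-0.014, 0.707, 0.014, 0.707]
contact_force: [-1.0, -0.0, -0.1]
opening: 1.003
```

```bash
cat > snap.py <<'E'
import sys,cv2,numpy as np
from plant import ctrl,cams
n,f=sys.argv[1:3]
c=cams.read_camera(n); np.savez(f"pics/{f}.npz",**c); s=ctrl.get_state()
im=c["color"][:,:,::-1]
if len(sys.argv)>3:
    x,y,w,h,k=map(float,sys.argv[3:]); im=im[int(y):int(y+h),int(x):int(x+w)]
    im=cv2.resize(im,None,fx=k,fy=k,interpolation=cv2.INTER_CUBIC)
cv2.imwrite(f"pics/{f}.png",im); print(s["time"],s["eef_pos"].round(4),s["tcp_rot"].round(4))
E
python3 snap.py wrist w1 0 0 560 420 1.4
```

```text
1.7333 [0.5313 0.0572 0.3571] [-0.0149  0.7076  0.0154  0.7063]
```

View pics/w1.png

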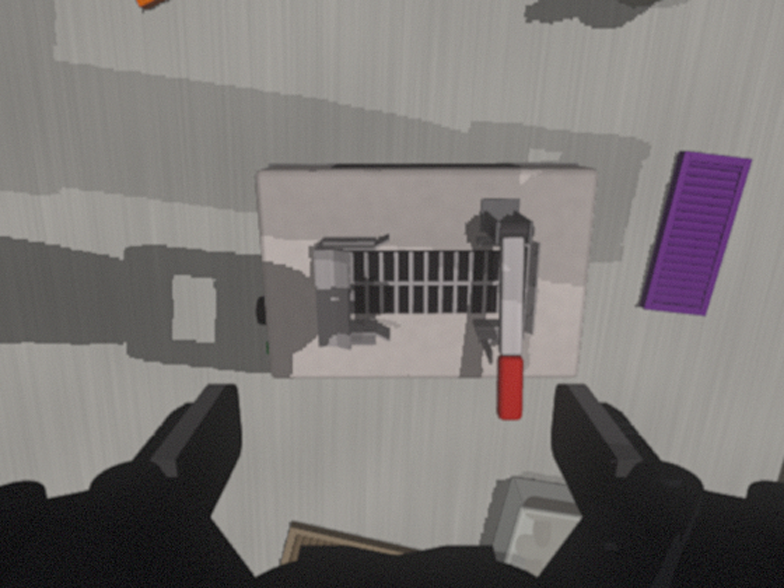

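Run:
```python
from h import *
np.set_printoptions(precision=4,suppress=True)
w=dict(np.load("pics/w1.npz")); W=lambda p:(np.array(p)+.5)/1.4-.5
s,r=fit([(w,box(.27,.18,.08),W([(271,377),(258,170),(596,170),(578,377)]))],(.56,.015,.04));print(s,r)
s2,r2=fit([(w,box(.27,.18,.08)[1:3],W([(258,170),(596,170)])),(w,np.array([[.058,-.136,.129],[.058,-.088,.129]]),W([(510,417),(512,355)]))],s);print(s2,r2)
for nm,L in dict(grateY=[[0,-.026,.086],[0,.026,.086]],lip=[[-.0675,-.03,.126],[-.0675,.03,.126]],lip2=[[-.0575,-.03,.133],[-.0575,.03,.133]],hinge=[[.058,.05,.129]],tip0=[[.058,-.136,.129]],wall=[[.0775,-.03,.100],[.0775,.03,.1]],j0=[[.058,-.088,.129]],tip2=[[.058,.05-.136*np.cos(.15),.129+.136*np.sin(.15)],[.058,.05-.088*np.cos(.15),.129+.088*np.sin(.15)]],slope=[[-.077,0,.138]]).items():
    print(nm,(proj(w,pose(s,np.array(L)))*1.4).round(0).tolist())
```

```text
[0.5573 0.0153 0.0429] [-1.5167  2.4275 -4.0039 -1.1945  4.4692 -1.5619  0.973   2.3024]
[0.5595 0.0301 0.0956] [ -6.2168  -8.2783   4.6846 -22.4621   1.2653  16.2939   0.2156  21.5556]
grateY [[425.0, 313.0], [426.0, 251.0]]
lip [[338.0, 335.0], [336.0, 257.0]]
lip2 [[351.0, 338.0], [349.0, 259.0]]
hinge [[512.0, 230.0]]
tip0 [[498.0, 459.0]]
wall [[523.0, 323.0], [528.0, 249.0]]
j0 [[501.0, 406.0]]
tip2 [[507.0, 415.0], [509.0, 352.0]]
slope [[322.0, 302.0]]
```

Run:
```python
from h import *
np.set_printoptions(precision=4,suppress=True)
w=dict(np.load("pics/w1.npz")); sc=dict(np.load("pics/scene0.npz"))
W=lambda p:(np.array(p)+.5)/1.4-.5; S=lambda p:np.array(p)/5+[240,150]-.4
def bar(s,r): return pose(s[:3],[[.058,.05-q*np.cos(s[3]),.129+q*np.sin(s[3])] for q in r])
B=box(.262,.172,.08)
f=lambda s:np.concatenate([(proj(w,pose(s[:3],B))-W([(271,377),(258,170),(596,170),(578,377)])).ravel(),(proj(w,bar(s,[.136,.088]))-W([(510,418),(512,355)])).ravel()])
r=least_squares(f,[.56,.015,.04,.1]);print(r.x,r.fun)
print(bar(r.x,[.12]), proj(sc,bar(r.x,[.136,.088])), S([(143,355),(225,340)]))
for z in (.10,.25): rows([*bar(r.x,[.12])[0][:2],z],down(.043))
```

```text
[0.5574 0.0164 0.0425 0.2307] [ 1.565  -1.3942  0.0619  1.5461  0.6253  1.2972 -1.8366 -1.4391  0.2098
  0.7056 -0.6145 -1.4908]
[[ 0.6182 -0.0479  0.1564]] [[268.5295 220.4446]
 [284.9327 217.3995]] [[268.2 220.6]
 [284.6 217.6]]
shift [0.856, -0.363, 0.276] turn [-0.0, -0.001, -0.0] rows 7.0
shift [0.356, -0.363, 0.275] turn [-0.0, -0.001, -0.0] rows 4.2
```

Call:
play_rows([
  [50,[0.36,-0.36,0.275],[0,0,0]],
  [50,[0.36,-0.36,0.275],[0,0,0]],
  [50,[0.36,-0.36,0.275],[0,0,0]],
  [50,[0.36,-0.36,0.275],[0,0,0]],
  [50,[0.36,-0.36,0.275],[0,0,0]],
  [50,[0.5,-0.36,0.275],[0,0,0]],
  [50,[0.62,-0.36,0.275],[0,0,0]],
  [50,[0.73,-0.36,0.275],[0,0,0]],
  [50,[0.73,-0.36,0.275],[0,0,0]],
  [50,[0.73,-0.36,0.275],[0,0,0]],
])

```text
time: 2.57
eef_pos: [0.6167, -0.0439, 0.1373]
tcp_rot: [-0.016, 0.709, 0.017, 0.705]
contact_force: [0.0, 0.1, 1.1]
opening: 0.496
```

Call:
play_rows([
  [0,[0,0,0],[0,0,0]],
  [0,[0,0,0],[0,0,0]],
  [0,[0,0,0],[0,0,0]],
  [0,[0,0,0],[0,0,0]],
  [0,[0,0,0],[0,0,0]],
  [0,[0,0,0],[0,0,0]],
], force=30)

```text
time: 3.07
eef_pos: [0.6182, -0.046, 0.1418]
tcp_rot: [-0.016, 0.707, 0.016, 0.707]
contact_force: [-5.7, -0.1, 2.1]
opening: 0.202
```

Run:
```python
from h import *
np.set_printoptions(precision=4,suppress=True)
from plant import ctrl;s=ctrl.get_state();p0=s["eef_pos"];print(p0,R.from_quat(s["tcp_rot"]).as_matrix().round(3).tolist())
ac=(.5585,.0164,.0425)
for th in (.23,.4,.6,.8,1.,1.2,1.4,1.6,1.8,2.,2.2,2.35):
    p=pose(ac,[[.058,.05-.12*np.cos(th),.129+.12*np.sin(th)-.019]])[0]
    if th==.23: o=p0-p;print(o)
    print(th,end=" ");rows(p+o,R.from_quat(s["tcp_rot"]))
```

```text
[ 0.6182 -0.046   0.1418] [[-0.001, -0.046, 0.999], [-0.0, 0.999, 0.046], [-1.0, -0.0, -0.001]]
[-0.0011  0.002   0.0044]
0.23 shift [0.0, 0.0, 0.0] turn [0.0, 0.0, 0.0] rows 0.0
0.4 shift [-0.065, 0.021, 0.0] turn [0.0, 0.0, 0.0] rows 0.5
0.6 shift [-0.135, 0.059, 0.0] turn [0.0, 0.0, 0.0] rows 1.1
0.8 shift [-0.196, 0.111, 0.0] turn [0.0, 0.0, 0.0] rows 1.6
1.0 shift [-0.245, 0.173, 0.0] turn [0.0, 0.0, 0.0] rows 2.2
1.2 shift [-0.282, 0.245, 0.001] turn [0.0, 0.0, 0.0] rows 2.7
1.4 shift [-0.303, 0.321, 0.001] turn [0.0, 0.0, 0.0] rows 3.2
1.6 shift [-0.309, 0.401, 0.001] turn [0.0, 0.0, 0.0] rows 3.6
1.8 shift [-0.298, 0.48, 0.001] turn [0.0, 0.0, 0.0] rows 4.1
2.0 shift [-0.273, 0.556, 0.002] turn [0.0, 0.0, 0.0] rows 4.5
2.2 shift [-0.232, 0.625, 0.002] turn [0.0, 0.0, 0.0] rows 4.8
2.35 shift [-0.193, 0.671, 0.002] turn [0.0, 0.0, 0.0] rows 5.0
```

Call:
play_rows([
  [0,[-0.065,0.021,0],[0,0,0]],
  [0,[-0.135,0.059,0],[0,0,0]],
  [0,[-0.196,0.111,0],[0,0,0]],
  [0,[-0.245,0.173,0],[0,0,0]],
  [0,[-0.282,0.245,0],[0,0,0]],
  [0,[-0.303,0.321,0],[0,0,0]],
  [0,[-0.309,0.401,0],[0,0,0]],
  [0,[-0.298,0.48,0],[0,0,0]],
  [0,[-0.273,0.556,0],[0,0,0]],
  [0,[-0.232,0.625,0],[0,0,0]],
])

```text
time: 3.9
eef_pos: [0.6098, 0.1425, 0.2133]
tcp_rot: [-0.016, 0.706, 0.016, 0.708]
contact_force: [-5.7, -0.8, 2.9]
opening: 0.198
```

Call:
play_rows([
  [0,[0.04,0.046,0],[0,0,0]],
  [0,[0.045,0.052,0],[0,0,0]],
  [0,[0.045,0.052,0],[0,0,0]],
])

```text
time: 4.15
eef_pos: [0.609, 0.1601, 0.199]
tcp_rot: [-0.016, 0.706, 0.018, 0.708]
contact_force: [-5.9, 3.5, 5.8]
opening: 0.197
```

```bash
python3 snap.py scene s1 220 130 200 150 4
```

```text
4.2 [0.6091 0.1596 0.1994] [-0.0156  0.7062  0.0179  0.7076]
```

View pics/s1.png

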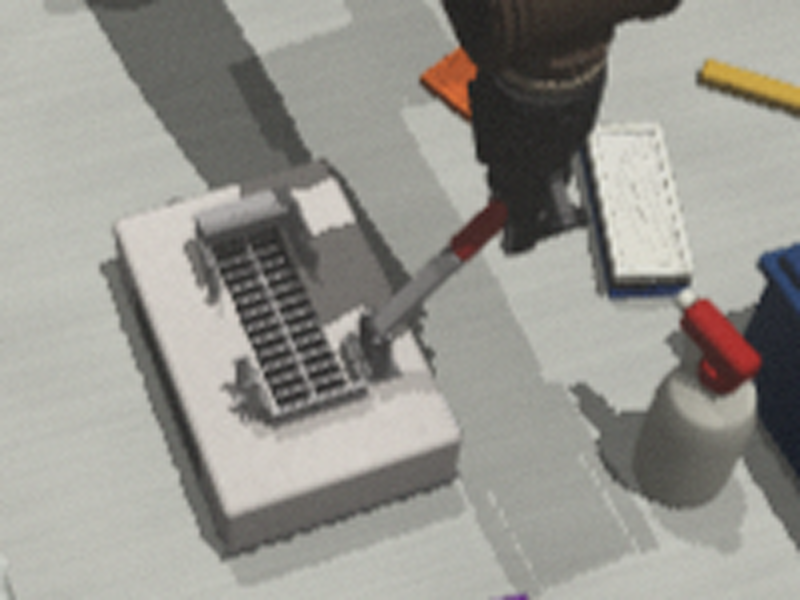

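Call:
play_rows([
  [55,[0,0,0],[0,0,0]],
  [55,[0,0,0],[0,0,0]],
  [55,[0,0,0],[0,0,0]],
  [55,[0,0,0],[0,0,0]],
  [55,[-0.1,0,0],[0,0,0]],
  [55,[-0.2,0,0],[0,0,0]],
  [55,[-0.3,0,0],[0,0,0]],
  [60,[-0.4,0,0],[0,0,0]],
  [60,[-0.45,0,0],[0,0,0]],
])

```text
time: 4.95
eef_pos: [0.6107, 0.1565, 0.3354]
tcp_rot: [-0.016, 0.704, 0.016, 0.709]
contact_force: [0.7, 1.0, 1.1]
opening: 0.598
```

Run:
```python
from h import *
rows([.55,.336,.335],down(np.pi/2-.24))
```

```text
shift [0.0, 0.607, -0.175] turn [-0.819, 0.004, 0.003] rows 10.3
```

Call:
play_rows([
  [75,[0,0.607,-0.175],[-0.819,0,0]],
  [75,[0,0.607,-0.175],[-0.819,0,0]],
  [75,[0,0.607,-0.175],[-0.819,0,0]],
  [75,[0,0.607,-0.175],[-0.819,0,0]],
  [75,[0,0.607,-0.175],[-0.819,0,0]],
  [75,[0,0.607,-0.175],[-0.819,0,0]],
  [75,[0,0.607,-0.175],[-0.819,0,0]],
  [75,[0,0.607,-0.175],[-0.819,0,0]],
  [75,[0,0.607,-0.175],[-0.819,0,0]],
  [75,[0,0.607,-0.175],[-0.819,0,0]],
])

```text
time: 5.78
eef_pos: [0.5488, 0.3361, 0.33]
tcp_rot: [-0.428, 0.563, 0.428, 0.563]
contact_force: [-0.7, -0.9, -0.2]
opening: 0.748
```

Call:
play_rows([
  [75,[0,0,0],[-0.025,0,0]],
  [75,[0,0,0],[-0.025,0,0]],
])

```text
time: 5.95
eef_pos: [0.5489, 0.3359, 0.33]
tcp_rot: [-0.438, 0.555, 0.438, 0.555]
contact_force: [-0.0, 1.1, 0.2]
opening: 0.749
```

```bash
python3 snap.py wrist w2 0 0 560 420 1.4
```

```text
6.0 [0.5488 0.336  0.33  ] [-0.4372  0.5557  0.4371  0.5558]
```

View pics/w2.png

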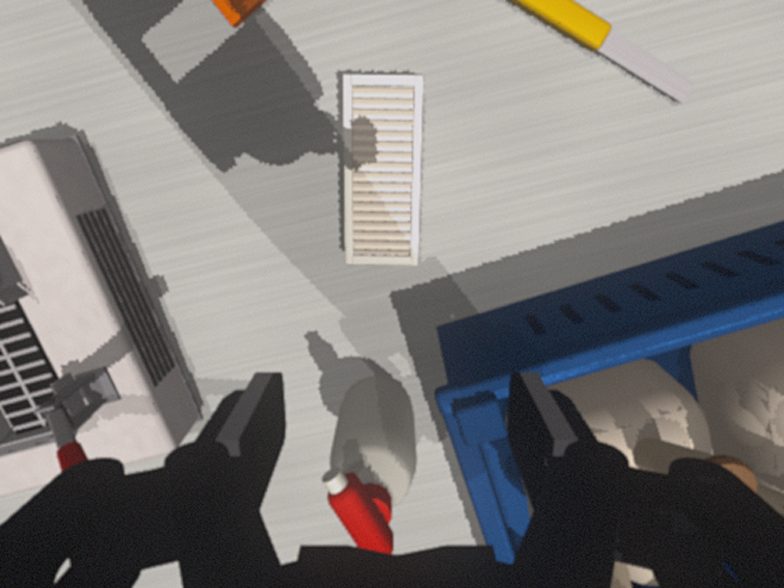

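Run:
```python
from h import *
np.set_printoptions(precision=4,suppress=True)
w=dict(np.load("pics/w2.npz")); W=lambda p:(np.array(p)+.5)/1.4-.5
print((proj(w,[[.5488,.336,.33],[.5488,.336,.0]])*1.4).round())
L=box(.15,.062,.036); px=W([(342,72),(423,73),(418,264),(347,264)])
for o in ([px],[px[[1,2,3,0]]],[px[[3,0,1,2]]]): pass
for k in (px,px[[1,0,3,2]]):
    s,r=fit([(w,L,k)],(.505,.337,-.24));print(s,r)
s,r=fit([(w,L,px)],(.505,.337,-.24))
n=R.from_rotvec([0,0,s[2]]).apply([1,0,0])
p=s[:2]+.005*n[:2]
for z in (.1,.05): rows([*p,z],down(np.pi/2+s[2]))
```

```text
[[393. 392.]
 [395. 220.]]
[ 0.5043  0.3364 -0.243 ] [-0.0487  0.2804  0.0364  0.0206  0.8313  0.02   -0.8175 -0.3527]
[ 0.5055  0.3361 -0.2399] [-58.0662   0.8763  57.6833   1.8564  51.7392   0.9381 -51.2973   0.7195]
shift [0.767, 0.128, -0.034] turn [0.003, 0.0, 0.0] rows 5.6
shift [0.933, 0.128, -0.034] turn [0.003, 0.0, 0.0] rows 6.8
```

Call:
play_rows([
  [100,[0.4,0.128,-0.034],[0.003,0,0]],
  [100,[0.4,0.128,-0.034],[0.003,0,0]],
  [100,[0.4,0.128,-0.034],[0.003,0,0]],
  [100,[0.6,0.128,-0.034],[0.003,0,0]],
  [100,[0.7,0.128,-0.034],[0.003,0,0]],
  [100,[0.8,0.128,-0.034],[0.003,0,0]],
  [100,[0.9,0.128,-0.034],[0.003,0,0]],
  [100,[0.95,0.128,-0.034],[0.003,0,0]],
  [100,[0.95,0.128,-0.034],[0.003,0,0]],
  [100,[0.95,0.128,-0.034],[0.003,0,0]],
])

```text
time: 6.83
eef_pos: [0.5086, 0.335, 0.0442]
tcp_rot: [-0.436, 0.557, 0.436, 0.556]
contact_force: [0.5, 0.4, 1.3]
opening: 1.001
```

Run:
```python
from h import *
s=np.array([.5043,.3364,-.243]); n=np.array([np.cos(s[2]),np.sin(s[2])])
rows([*(s[:2]+.005*n),.004],down(np.pi/2+s[2]))
```

```text
shift [0.134, -0.002, 0.001] turn [0.001, -0.001, -0.001] rows 1.0
```

Call:
play_rows([
  [100,[0.06,0,0],[0,0,0]],
  [100,[0.12,0,0],[0,0,0]],
  [100,[0.134,0,0],[0,0,0]],
  [78,[0.134,0,0],[0,0,0]],
  [78,[0.134,0,0],[0,0,0]],
  [78,[0.134,0,0],[0,0,0]],
  [78,[0.134,0,0],[0,0,0]],
])

```text
time: 7.42
eef_pos: [0.5101, 0.3359, 0.0065]
tcp_rot: [-0.437, 0.555, 0.436, 0.558]
contact_force: [-0.5, 0.5, -0.2]
opening: 0.776
```

Call:
play_rows([
  [78,[0.004,0,0],[0,0,0]],
  [78,[0.007,0,0],[0,0,0]],
  [78,[0.007,0,0],[0,0,0]],
])

```text
time: 7.67
eef_pos: [0.5089, 0.3354, 0.0027]
tcp_rot: [-0.436, 0.556, 0.436, 0.556]
contact_force: [0.2, -0.4, -0.9]
opening: 0.779
```

Call:
play_rows([
  [78,[0.004,0,0],[0,0,0]],
  [78,[0.007,0,0],[0,0,0]],
  [78,[0.007,0,0],[0,0,0]],
])

```text
time: 7.92
eef_pos: [0.5086, 0.3352, 0.0002]
tcp_rot: [-0.436, 0.557, 0.436, 0.556]
contact_force: [1.0, 0.0, 0.6]
opening: 0.781
```

Call:
play_rows([
  [78,[0.006,0,0],[0,0,0]],
  [78,[0.006,0,0],[0,0,0]],
  [78,[0.006,0,0],[0,0,0]],
])

```text
time: 8.17
eef_pos: [0.5087, 0.3353, -0.0015]
tcp_rot: [-0.436, 0.557, 0.436, 0.556]
contact_force: [-1.0, 0.6, -0.4]
opening: 0.782
```

Call:
play_rows([
  [60,[0,0,0],[0,0,0]],
  [60,[0,0,0],[0,0,0]],
  [60,[0,0,0],[0,0,0]],
  [60,[0,0,0],[0,0,0]],
  [60,[0,0,0],[0,0,0]],
  [60,[0,0,0],[0,0,0]],
], force=60)

```text
time: 8.67
eef_pos: [0.5091, 0.3354, -0.0011]
tcp_rot: [-0.436, 0.556, 0.436, 0.557]
contact_force: [0.6, -0.1, 0.2]
opening: 0.718
```

Run:
```python
from plant import ctrl; s=ctrl.get_state(); print(s["eef_pos"],s["contact_force"],s["opening"])
```

```text
[ 0.50907707  0.33543052 -0.00110943] [ 0.56286575 -0.12200145  0.20163784] 0.7175546830804641
```

Call:
play_rows([
  [0,[0,0,0],[0,0,0]],
  [0,[0,0,0],[0,0,0]],
  [0,[-0.05,0,0],[0,0,0]],
  [0,[-0.15,0,0],[0,0,0]],
  [0,[-0.25,0,0],[0,0,0]],
  [0,[-0.35,0,0],[0,0,0]],
  [0,[-0.45,0,0],[0,0,0]],
  [0,[-0.55,0,0],[0,0,0]],
  [0,[-0.65,0,0],[0,0,0]],
  [0,[-0.7,0,0],[0,0,0]],
], force=70)

```text
time: 9.5
eef_pos: [0.5098, 0.3358, 0.2127]
tcp_rot: [-0.437, 0.555, 0.436, 0.558]
contact_force: [1.1, 0.3, -1.5]
opening: 0.716
```

```bash
python3 snap.py side d1 200 180 160 160 3.7
python3 - <<'E'
from h import *
# pile frame in tool at grasp
ac=np.array([.5583,.0162,.0426]); 
# target above seat, untilted, TCP z .25
p=pose(ac,[[.025,0,.25]])[0]; rows(p,down(np.pi/2+ac[2]))
E
```

```text
9.55 [0.5109 0.3364 0.2152] [-0.4371  0.5533  0.4356  0.5594]
shift [-0.118, -0.489, -0.975] turn [-0.18, 0.003, 0.005] rows 7.9
```

View pics/d1.png

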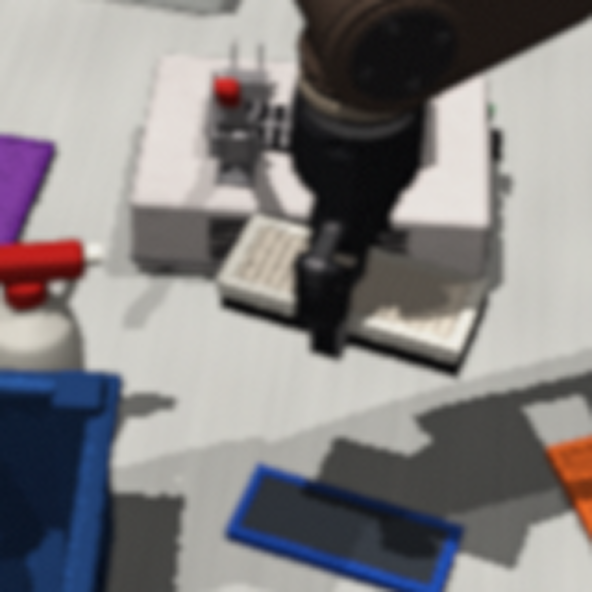

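Call:
play_rows([
  [0,[0.2,0,0],[0,0,0]],
  [0,[0.35,0,0],[0,0,0]],
  [0,[0.5,0,0],[0,0,0]],
  [0,[0.6,0,0],[0,0,0]],
  [0,[0.66,0,0],[0,0,0]],
  [0,[0.69,0,0],[0,0,0]],
  [0,[0.7,0,0],[0,0,0]],
  [0,[0.7,0,0],[0,0,0]],
])

```text
time: 10.22
eef_pos: [0.5071, 0.3346, -0.0017]
tcp_rot: [-0.436, 0.558, 0.437, 0.554]
contact_force: [-2.8, -1.8, 3.5]
opening: 0.716
```

Call:
play_rows([
  [78,[0,0,0],[0,0,0]],
  [78,[0,0,0],[0,0,0]],
  [78,[0,0,0],[0,0,0]],
  [78,[0.007,0,0],[0,0,0]],
  [78,[0.007,0,0],[0,0,0]],
  [78,[0.007,0,0],[0,0,0]],
])

```text
time: 10.72
eef_pos: [0.5087, 0.3352, -0.0037]
tcp_rot: [-0.436, 0.557, 0.436, 0.556]
contact_force: [-0.3, 0.8, -0.3]
opening: 0.779
```

Call:
play_rows([
  [78,[0.004,0,0],[0,0,0]],
  [78,[0.007,0,0],[0,0,0]],
  [78,[0.007,0,0],[0,0,0]],
])

```text
time: 10.97
eef_pos: [0.5087, 0.3352, -0.0057]
tcp_rot: [-0.436, 0.557, 0.436, 0.556]
contact_force: [-0.1, -0.6, 0.5]
opening: 0.781
```

Call:
play_rows([
  [76,[0.004,0,0],[0,0,0]],
  [76,[0.007,0,0],[0,0,0]],
  [76,[0.007,0,0],[0,0,0]],
])

```text
time: 11.22
eef_pos: [0.509, 0.3355, -0.0063]
tcp_rot: [-0.436, 0.557, 0.436, 0.556]
contact_force: [-3.3, -1.8, 6.5]
opening: 0.762
```

Call:
play_rows([
  [76,[0.004,0,0],[0,0,0]],
  [76,[0.004,0,0],[0,0,0]],
  [76,[0.004,0,0],[0,0,0]],
])

```text
time: 11.47
eef_pos: [0.5091, 0.3355, -0.0063]
tcp_rot: [-0.436, 0.557, 0.437, 0.556]
contact_force: [-6.0, -3.0, 13.3]
opening: 0.761
```

Call:
play_rows([
  [75,[0.004,0,0],[0,0,0]],
  [75,[0.004,0,0],[0,0,0]],
  [75,[0.004,0,0],[0,0,0]],
])

```text
time: 11.72
eef_pos: [0.5092, 0.3358, -0.0061]
tcp_rot: [-0.437, 0.557, 0.437, 0.556]
contact_force: [-8.1, -4.0, 19.4]
opening: 0.75
```

Call:
play_rows([
  [75,[-0.017,0,0],[0,0,0]],
  [75,[-0.017,0,0],[0,0,0]],
  [0,[-0.017,0,0],[0,0,0]],
  [0,[-0.017,0,0],[0,0,0]],
  [0,[-0.017,0,0],[0,0,0]],
  [0,[-0.017,0,0],[0,0,0]],
  [0,[-0.017,0,0],[0,0,0]],
  [0,[-0.017,0,0],[0,0,0]],
], force=110)

```text
time: 12.38
eef_pos: [0.5099, 0.3357, -0.0034]
tcp_rot: [-0.437, 0.556, 0.436, 0.557]
contact_force: [-2.2, -1.8, 9.7]
opening: 0.707
```

Call:
play_rows([
  [0,[-0.01,0,0],[0,0,0]],
  [0,[-0.03,0,0],[0,0,0]],
  [0,[-0.07,0,0],[0,0,0]],
  [0,[-0.12,0,0],[0,0,0]],
  [0,[-0.17,0,0],[0,0,0]],
  [0,[-0.22,0,0],[0,0,0]],
  [0,[-0.22,0,0],[0,0,0]],
])

```text
time: 12.97
eef_pos: [0.511, 0.3363, 0.0649]
tcp_rot: [-0.437, 0.554, 0.436, 0.559]
contact_force: [0.7, 0.1, -2.3]
opening: 0.714
```

```bash
python3 snap.py side d2 200 180 160 160 3.7
python3 - <<'E'
import numpy as np,cv2
im=np.load("pics/d2.npz")["color"].astype(int)
m=(im[...,2]>im[...,0]*1.8)&(im[...,2]>60); m[:,:245]=0; m[:230]=0
y,x=np.where(m); print(m.sum(), x.min(),x.max(),y.min(),y.max())
E
```

```text
13.0167 [0.5102 0.336  0.0633] [-0.4367  0.5549  0.4359  0.558 ]
121 260 317 306 326
```

View pics/d2.png

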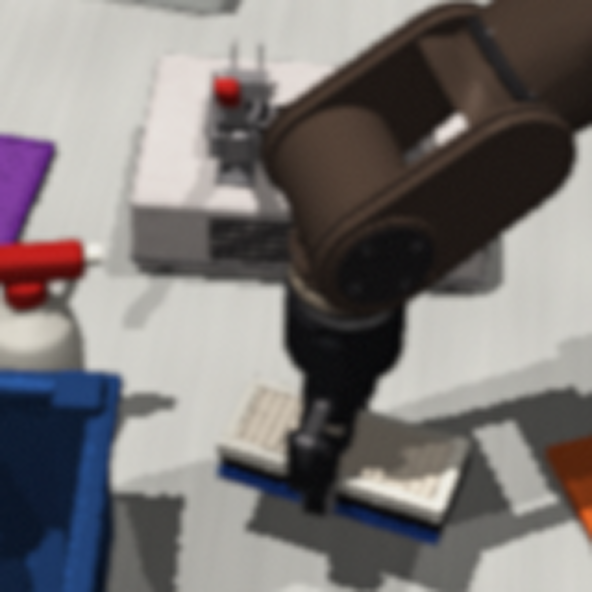

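```bash
cat >> h.py <<'E'
AC=np.array([.5583,.0160,.0426]); OFF=np.array([.0056,0,-.0034])
def seat(al,xb,zb,yo=0.,yw=0.):
    """TCP pose for pile tilted al (rad), low bottom corner at seat coords xb,zb (m, zb above grate)"""
    y=np.pi/2+AC[2]+yw; o=pose(AC,[[xb+.075*np.cos(al)+OFF[0]*np.cos(al)-OFF[2]*np.sin(al),yo,.086+zb+.075*np.sin(al)+OFF[0]*np.sin(al)+OFF[2]*np.cos(al)]])[0]
    return o,down(y,-al,y)
def xtop(al,xc): return xc+.036*np.sin(al)   # low bottom corner x when top low corner at xc
E
python3 - <<'E'
from h import *
from plant import ctrl; s=ctrl.get_state(); p=s["eef_pos"].copy(); r=R.from_quat(s["tcp_rot"])
print(p)
p1=p+[0,0,.207]
a=np.radians(14); q,Q=seat(a,xtop(a,-.045),.15); print(q,Q.apply([1,0,0]))
rows(q,Q,(p1,r))
E
```

```text
[0.51022369 0.33597066 0.06329631]
[0.60099878 0.01782007 0.2521999 ] [ 0.24170241  0.01030276 -0.97029573]
shift [0.06, -0.547, -0.958] turn [-0.18, -0.021, -0.152] rows 7.9
```

Call:
play_rows([
  [0,[-0.1,0,0],[0,0,0]],
  [0,[-0.2,0,0],[0,0,0]],
  [0,[-0.3,0,0],[0,0,0]],
  [0,[-0.4,0,0],[0,0,0]],
  [0,[-0.5,0,0],[0,0,0]],
  [0,[-0.6,0,0],[0,0,0]],
  [0,[-0.69,0,0],[0,0,0]],
  [0,[-0.69,0,0],[0,0,0]],
])

```text
time: 13.68
eef_pos: [0.5113, 0.3364, 0.2746]
tcp_rot: [-0.437, 0.553, 0.435, 0.56]
contact_force: [1.2, 0.3, -0.6]
opening: 0.713
```

Run:
```python
from h import *
a=np.radians(14); rows(*seat(a,xtop(a,-.045),.15))
```

```text
shift [0.073, -0.543, -0.961] turn [-0.18, -0.019, -0.149] rows 8.0
```

Call:
play_rows([
  [0,[0.02,-0.12,-0.21],[-0.04,-0.005,-0.034]],
  [0,[0.02,-0.24,-0.42],[-0.08,-0.01,-0.068]],
  [0,[0.02,-0.36,-0.63],[-0.12,-0.014,-0.1]],
  [0,[0.04,-0.46,-0.82],[-0.15,-0.018,-0.13]],
  [0,[0.065,-0.543,-0.961],[-0.182,-0.022,-0.155]],
  [0,[0.065,-0.543,-0.961],[-0.182,-0.022,-0.155]],
  [0,[0.065,-0.543,-0.961],[-0.182,-0.022,-0.155]],
  [0,[0.065,-0.543,-0.961],[-0.182,-0.022,-0.155]],
  [0,[0.065,-0.543,-0.961],[-0.182,-0.022,-0.155]],
  [0,[0.065,-0.543,-0.961],[-0.182,-0.022,-0.155]],
])

```text
time: 14.52
eef_pos: [0.5973, 0.0143, 0.2453]
tcp_rot: [0.565, -0.425, -0.448, -0.547]
contact_force: [-0.2, -0.3, -1.9]
opening: 0.713
```

```bash
python3 - <<'E'
from h import *
from plant import ctrl
a=np.radians(14); q,Q=seat(a,xtop(a,-.045),.15); s=ctrl.get_state(); print(s["eef_pos"],q,(Q.inv()*R.from_quat(s["tcp_rot"])).as_rotvec(True)); rows(q,Q)
print("lower");rows(*seat(a,xtop(a,-.048),.03))
E
python3 snap.py wrist w3 0 0 560 420 1.4
```

```text
[0.59729242 0.01428257 0.24525294] [0.60099878 0.01782007 0.2521999 ] [ 0.04857692 -0.02526641  0.26375039]
shift [-0.019, -0.018, 0.011] turn [-0.001, 0.0, -0.003] rows 0.2
lower
shift [0.367, 0.087, 0.011] turn [-0.001, 0.0, -0.003] rows 2.7
14.5667 [0.5972 0.0158 0.2458] [ 0.5656 -0.4239 -0.4488 -0.5468]
```

View pics/w3.png

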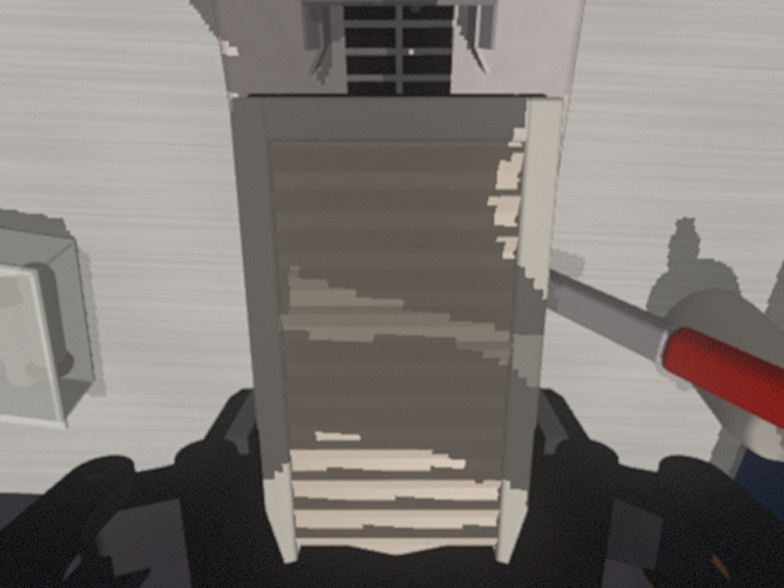

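Run:
```python
from h import *
from plant import ctrl
np.set_printoptions(precision=1,suppress=True)
w=dict(np.load("pics/w3.npz")); s=ctrl.get_state(); p=s["eef_pos"]; r=R.from_quat(s["tcp_rot"])
M=r.as_matrix(); P=np.c_[-M[:,1],M[:,2],-M[:,0]]  # pile axes x=-tool y, y=tool z, z=-tool x
o=p-P@OFF
print("pile top low corners",proj(w,o+np.array([[-.075,-.031,.036],[-.075,.031,.036]])@P.T)*1.4)
print("high",proj(w,o+np.array([[.075,-.031,.036],[.075,.031,.036]])@P.T)*1.4)
for n,y,z in (("grate",.026,.086),("wall",.033,.112),("deck",.09,.08)):
  for x in (-.06,-.04,-.02):
    print(n,x,(proj(w,pose(AC,[[x,-y,z],[x,y,z]]))*1.4).ravel())
```

```text
pile top low corners [[227.   93.6]
 [568.8  92.9]]
high [[280.2 702.2]
 [516.3 702. ]]
grate -0.06 [344.4  -2.8 457.   -2.8]
grate -0.04 [346.5  44.8 454.6  44.8]
grate -0.02 [348.4  88.8 452.4  88.8]
wall -0.06 [322.5  -1.2 479.9  -1.2]
wall -0.04 [325.8  51.  476.3  50.9]
wall -0.02 [328.7  98.8 472.9  98.7]
deck -0.06 [209.7  -3.1 591.5  -3.2]
deck -0.04 [216.9  43.6 583.8  43.5]
deck -0.02 [223.7  86.8 576.8  86.7]
```

Run:
```python
from h import *
from plant import ctrl
import cv2
np.set_printoptions(precision=4,suppress=True)
w=dict(np.load("pics/w3.npz")); s=ctrl.get_state(); p=s["eef_pos"]; M=R.from_quat(s["tcp_rot"]).as_matrix(); P=np.c_[-M[:,1],M[:,2],-M[:,0]]
print("f",w["fx"])
g=cv2.cvtColor(w["color"],cv2.COLOR_RGB2GRAY).astype(float); g=cv2.GaussianBlur(g,(1,9),0)
E=[]
for v in range(76,270,6):
    row=g[v]; 
    l0=166+(v-69)*.086; r0=401-(v-69)*.075
    a=np.abs(np.gradient(row)); 
    il=int(l0)-7+np.argmax(a[int(l0)-7:int(l0)+8]); ir=int(r0)-7+np.argmax(a[int(r0)-7:int(r0)+8])
    E.append((v,il,a[il],ir,a[ir]))
E=np.array(E); print(E[::2].round(0).tolist())
L=E[E[:,2]>8][:,[1,0]]; Rr=E[E[:,4]>8][:,[3,0]]
def model(t):
    dx,dy,dz,pit,yaw=t
    Q=P@R.from_euler("yz",[pit,yaw]).as_matrix(); o=p-P@(OFF)+P@np.array([dx,dy,dz])
    c=proj(w,o+np.array([[-.075,-.031,.036],[-.075,.031,.036],[.0,-.031,.036],[.0,.031,.036]])@Q.T); return c
def res(t):
    c=model(t); f=[]
    for pts,a,b in ((L,c[0],c[2]),(Rr,c[1],c[3])):
        n=np.array([b[1]-a[1],a[0]-b[0]]);n/=np.linalg.norm(n); f.append((pts-a)@n)
    f.append([3*(c[0,1]-96.5/1.4),3*(c[1,1]-96.5/1.4)]); return np.concatenate(f)
r=least_squares(res,np.zeros(5),loss="soft_l1"); print(r.x,np.degrees(r.x[3:]),np.abs(r.fun).max(),model(r.x)*1.4)
r=least_squares(lambda t:res([t[0],t[1],0,t[2],t[3]]),np.zeros(4),loss="soft_l1"); print("dz=0",r.x,np.degrees(r.x[2:]),r.cost)
```

```text
f 378.4364341351863
[[76.0, 163.0, 23.0, 406.0, 7.0], [88.0, 164.0, 29.0, 405.0, 7.0], [100.0, 166.0, 28.0, 399.0, 12.0], [112.0, 167.0, 29.0, 401.0, 15.0], [124.0, 168.0, 31.0, 399.0, 12.0], [136.0, 169.0, 31.0, 398.0, 7.0], [148.0, 170.0, 32.0, 394.0, 6.0], [160.0, 171.0, 34.0, 393.0, 5.0], [172.0, 172.0, 34.0, 392.0, 5.0], [184.0, 173.0, 34.0, 392.0, 8.0], [196.0, 174.0, 35.0, 392.0, 38.0], [208.0, 175.0, 36.0, 391.0, 27.0], [220.0, 176.0, 37.0, 389.0, 19.0], [232.0, 177.0, 36.0, 389.0, 32.0], [244.0, 178.0, 36.0, 388.0, 24.0], [256.0, 179.0, 36.0, 387.0, 21.0], [268.0, 180.0, 36.0, 386.0, 22.0]]
[-0.     -0.0005 -0.0022  0.0135 -0.0033] [ 0.7711 -0.1918] 3.352836216401147 [[227.7227  96.2273]
 [565.0299  96.7728]
 [258.7473 449.3465]
 [532.8016 449.7994]]
dz=0 [ 0.0015 -0.0005 -0.0306 -0.0021] [-1.7524 -0.1186] 24.244784737894612
```

Run:
```python
from h import *
import cv2
np.set_printoptions(precision=1,suppress=True)
w=dict(np.load("pics/w3.npz")); g=cv2.cvtColor(w["color"],cv2.COLOR_RGB2GRAY).astype(int)
for v in (8,14,22,29,42,50,60): 
    print(v,g[v,228:262:1].tolist()); print("   ",g[v,308:342].tolist())
for x in (-.05,-.035,-.02): print((proj(w,pose(AC,[[x,-.026,.086],[x,.026,.086]]))).ravel(),(proj(w,pose(AC,[[x,-.09,.08],[x,.09,.08]]))).ravel())
d=np.abs(np.gradient(cv2.GaussianBlur(g.astype(float),(1,5),0),axis=1))
for v in (10,25,40,55): print(v,140+np.argmax(d[v,140:185]),395+np.argmax(d[v,395:430]),d[v,395:430].max())
```

```text
8 [75, 71, 65, 63, 66, 64, 63, 75, 80, 87, 88, 84, 87, 86, 88, 86, 83, 60, 38, 26, 33, 31, 30, 26, 32, 27, 30, 29, 27, 26, 32, 30, 33, 26]
    [30, 32, 32, 36, 36, 31, 35, 29, 30, 34, 33, 33, 33, 39, 31, 60, 108, 156, 163, 127, 92, 84, 88, 90, 85, 88, 77, 70, 66, 69, 64, 72, 112, 155]
14 [71, 70, 68, 63, 61, 65, 63, 69, 78, 88, 84, 85, 85, 88, 85, 86, 83, 71, 64, 57, 55, 55, 59, 56, 57, 57, 58, 53, 52, 57, 54, 55, 55, 57]
    [58, 64, 57, 64, 61, 56, 60, 59, 60, 60, 61, 63, 62, 55, 76, 122, 151, 160, 125, 88, 81, 85, 84, 84, 86, 84, 72, 66, 69, 63, 64, 88, 141, 163]
22 [90, 93, 84, 69, 64, 62, 62, 66, 75, 82, 87, 89, 84, 87, 84, 86, 84, 74, 51, 30, 29, 32, 30, 27, 27, 33, 30, 31, 25, 26, 27, 25, 27, 32]
    [30, 36, 33, 29, 31, 35, 26, 33, 36, 31, 32, 35, 33, 35, 51, 97, 149, 167, 172, 168, 149, 110, 88, 87, 88, 78, 70, 66, 67, 66, 71, 108, 158, 167]
29 [86, 94, 90, 74, 69, 65, 62, 66, 73, 91, 100, 102, 95, 100, 98, 106, 114, 112, 77, 46, 30, 32, 32, 33, 32, 23, 28, 35, 32, 28, 32, 35, 29, 30]
    [39, 30, 34, 32, 33, 31, 35, 36, 34, 32, 35, 33, 32, 43, 67, 111, 153, 168, 170, 166, 1
[... 537 characters left out ...]
 26, 35, 35, 39, 33, 33, 38, 30, 32, 34, 29, 46, 98, 151, 169, 166, 169, 168, 167, 168, 168, 167, 165, 165, 168, 167, 166, 169, 169, 170, 169, 172]
60 [106, 105, 100, 97, 105, 112, 111, 113, 112, 114, 114, 110, 115, 111, 111, 111, 114, 112, 111, 88, 53, 28, 34, 33, 29, 28, 28, 34, 31, 29, 28, 32, 33, 30]
    [30, 37, 32, 35, 31, 37, 32, 37, 33, 35, 36, 25, 25, 74, 144, 170, 168, 168, 168, 168, 166, 168, 164, 166, 164, 166, 167, 168, 165, 169, 169, 170, 171, 169]
[246.7  15.4 325.6  15.3] [152.4  14.8 419.7  14.7]
[247.8  40.1 324.3  40.1] [156.2  39.1 415.7  39. ]
[248.8  63.4 323.1  63.4] [159.8  62.  412.   61.9]
10 143 417 8.03125
25 154 414 17.3125
40 158 412 13.84375
55 160 409 10.34375
```

```bash
sed -i 's/-.0034\])/-.0022])/' h.py
cat > nx.py <<'E'
import sys
from h import *
from plant import ctrl
# args: triples alpha_deg,xc_or_xb mm,zb mm ; yo mm
s=ctrl.get_state(); f=s["contact_force"]; M=R.from_quat(s["tcp_rot"])
print(s["time"],s["eef_pos"].round(4),"F",f.round(1))
# current pile state in seat coords
P=M.as_matrix(); Pp=np.c_[-P[:,1],P[:,2],-P[:,0]]; o=s["eef_pos"]-Pp@OFF; B=o+Pp@[-.075,0,0]; T=o+Pp@[-.075,0,.036]; H=o+Pp@[.075,0,0]
c,n=np.cos(AC[2]),np.sin(AC[2]); loc=lambda q:np.array([c*(q[0]-AC[0])+n*(q[1]-AC[1]),-n*(q[0]-AC[0])+c*(q[1]-AC[1]),q[2]-.086])*1000
print("low bottom",loc(B).round(1),"low top",loc(T).round(1),"high bottom",loc(H).round(1))
for t in sys.argv[1:]:
    a,x,z=map(float,t.split(",")); a=np.radians(a); print(t,end=" "); rows(*seat(a,xtop(a,x/1000),z/1000,-.0004))
E
python3 nx.py 14,-48,30 14,-48,4
```

```text
14.5667 [0.5972 0.0158 0.2458] F [ 0.5  0.4 -2. ]
low bottom [-40.   -1.9 142.7] low top [-48.5  -2.  177.7] high bottom [105.7  -1.7 178.4]
14,-48,30 shift [0.364, 0.087, 0.004] turn [0.001, 0.001, -0.003] rows 2.7
14,-48,4 shift [0.449, 0.108, 0.004] turn [0.001, 0.001, -0.003] rows 3.3
```

Call:
play_rows([
  [0,[0.1,0.022,0.004],[0,0,0]],
  [0,[0.2,0.046,0.004],[0,0,0]],
  [0,[0.3,0.07,0.004],[0,0,0]],
  [0,[0.364,0.087,0.004],[0,0,0]],
  [0,[0.364,0.087,0.004],[0,0,0]],
  [0,[0.364,0.087,0.004],[0,0,0]],
  [0,[0.364,0.087,0.004],[0,0,0]],
])

```text
time: 15.15
eef_pos: [0.6003, 0.0186, 0.1378]
tcp_rot: [0.568, -0.421, -0.448, -0.547]
contact_force: [-0.1, 1.0, -1.8]
opening: 0.708
```

```bash
python3 nx.py 14,-48,4 14,-60,4 14,-75,2.5
```

```text
15.15 [0.6003 0.0186 0.1378] F [-0.1  1.  -1.8]
low bottom [-36.6   0.4  34.2] low top [-45.5   0.4  69.1] high bottom [108.8   1.2  70.9]
14,-48,4 shift [0.096, 0.033, -0.004] turn [0.003, 0.0, 0.002] rows 0.7
14,-60,4 shift [0.086, 0.072, -0.004] turn [0.003, 0.0, 0.002] rows 0.8
14,-75,2.5 shift [0.079, 0.122, -0.003] turn [0.003, 0.0, 0.002] rows 1.0
```

Call:
play_rows([
  [0,[0.03,0.01,-0.002],[0.002,0,0]],
  [0,[0.05,0.018,-0.002],[0.002,0,0]],
  [0,[0.05,0.018,-0.002],[0.002,0,0]],
  [0,[0.05,0.018,-0.002],[0.002,0,0]],
  [0,[0.05,0.018,-0.002],[0.002,0,0]],
])

```text
time: 15.57
eef_pos: [0.5996, 0.0168, 0.1227]
tcp_rot: [0.568, -0.422, -0.446, -0.549]
contact_force: [1.0, 1.4, 3.8]
opening: 0.713
```

```bash
python3 nx.py 14,-48,4 14,-60,4 14,-75,2.5;python3 nx.py
```

```text
15.5667 [0.5996 0.0168 0.1227] F [1.  1.4 3.8]
low bottom [-37.4  -0.9  18.9] low top [-46.3  -0.9  53.8] high bottom [108.   -0.9  56. ]
14,-48,4 shift [0.048, 0.018, 0.002] turn [0.0, -0.0, 0.003] rows 0.4
14,-60,4 shift [0.038, 0.057, 0.002] turn [0.0, -0.0, 0.003] rows 0.5
14,-75,2.5 shift [0.031, 0.107, 0.002] turn [0.0, -0.0, 0.003] rows 0.8
15.5667 [0.5996 0.0168 0.1227] F [1.  1.4 3.8]
low bottom [-37.4  -0.9  18.9] low top [-46.3  -0.9  53.8] high bottom [108.   -0.9  56. ]
```

Call:
play_rows([
  [0,[0,0,0],[0,0,0]],
  [0,[0,0,0],[0,0,0]],
])

```text
time: 15.73
eef_pos: [0.5988, 0.0168, 0.1218]
tcp_rot: [0.567, -0.422, -0.446, -0.548]
contact_force: [-0.2, -0.5, -0.8]
opening: 0.712
```

```bash
python3 nx.py; python3 snap.py wrist w4 120 0 320 150 2.5
```

```text
15.7333 [0.5988 0.0168 0.1218] F [-0.2 -0.5 -0.8]
low bottom [-38.2  -1.   18.2] low top [-47.   -1.   53.1] high bottom [107.2  -0.9  54.9]
15.7833 [0.5973 0.0168 0.1202] [ 0.5666 -0.4234 -0.4477 -0.5471]
```

```bash
python3 nx.py 14,-48,4 14,-60,4 14,-73,2.5
```

```text
15.7833 [0.5973 0.0168 0.1202] F [-0.2  0.6 -3.4]
low bottom [-39.8  -1.   17. ] low top [-48.4  -1.   51.9] high bottom [105.8  -0.7  53.1]
14,-48,4 shift [0.042, 0.009, 0.001] turn [0.001, -0.0, -0.001] rows 0.3
14,-60,4 shift [0.032, 0.048, 0.002] turn [0.001, -0.0, -0.001] rows 0.4
14,-73,2.5 shift [0.027, 0.091, 0.002] turn [0.001, -0.0, -0.001] rows 0.7
```

Call:
play_rows([
  [0,[0.015,0.003,0.002],[0,0,0]],
  [0,[0.03,0.007,0.002],[0,0,0]],
  [0,[0.042,0.009,0.002],[0,0,0]],
  [0,[0.042,0.009,0.002],[0,0,0]],
  [0,[0.042,0.009,0.002],[0,0,0]],
  [0,[0.042,0.009,0.002],[0,0,0]],
])

```text
time: 16.28
eef_pos: [0.5978, 0.0176, 0.1069]
tcp_rot: [0.566, -0.423, -0.448, -0.548]
contact_force: [-0.8, -0.8, -2.1]
opening: 0.714
```

```bash
python3 nx.py 14,-48,4 14,-60,4 14,-73,2.5
```

```text
16.2833 [0.5978 0.0176 0.1069] F [-0.8 -0.8 -2.1]
low bottom [-39.2  -0.1   3.6] low top [-47.9  -0.1  38.5] high bottom [106.3  -0.   39.8]
14,-48,4 shift [-0.002, -0.0, -0.001] turn [0.0, 0.0, -0.001] rows 0.0
14,-60,4 shift [-0.011, 0.039, -0.001] turn [0.0, 0.0, -0.001] rows 0.3
14,-73,2.5 shift [-0.017, 0.082, -0.001] turn [0.0, 0.0, -0.001] rows 0.6
```

Call:
play_rows([
  [0,[-0.005,0.02,-0.001],[0,0,0]],
  [0,[-0.009,0.039,-0.001],[0,0,0]],
  [0,[-0.009,0.045,-0.001],[0,0,0]],
  [0,[-0.008,0.05,-0.001],[0,0,0]],
  [0,[-0.008,0.05,-0.001],[0,0,0]],
  [0,[-0.008,0.05,-0.001],[0,0,0]],
])

```text
time: 16.78
eef_pos: [0.5832, 0.0167, 0.1065]
tcp_rot: [0.567, -0.423, -0.447, -0.548]
contact_force: [-0.1, 0.3, -3.2]
opening: 0.711
```

```bash
python3 nx.py 14,-63,1.5 14,-72,1 14,-76,1
```

```text
16.7833 [0.5832 0.0167 0.1065] F [-0.1  0.3 -3.2]
low bottom [-53.9  -0.5   3. ] low top [-62.6  -0.5  38. ] high bottom [91.6 -0.4 39.5]
14,-63,1.5 shift [0.005, 0.003, 0.0] turn [0.0, 0.0, 0.001] rows 0.0
14,-72,1 shift [-0.001, 0.032, 0.0] turn [0.0, 0.0, 0.001] rows 0.2
14,-76,1 shift [-0.004, 0.045, 0.0] turn [0.0, 0.0, 0.001] rows 0.3
```

Call:
play_rows([
  [0,[0.005,0.003,0],[0,0,0]],
  [0,[0.004,0.012,0],[0,0,0]],
  [0,[0.002,0.022,0],[0,0,0]],
  [0,[0.0,0.032,0],[0,0,0]],
  [0,[0.0,0.032,0],[0,0,0]],
  [0,[0.0,0.032,0],[0,0,0]],
])

```text
time: 17.28
eef_pos: [0.5736, 0.0162, 0.104]
tcp_rot: [0.567, -0.423, -0.447, -0.548]
contact_force: [-0.0, 0.5, -2.1]
opening: 0.71
```

Call:
play_rows([
  [0,[-0.001,0.006,0],[0,0,0]],
  [0,[-0.002,0.011,0],[0,0,0]],
  [0,[-0.002,0.011,0],[0,0,0]],
  [0,[-0.002,0.011,0],[0,0,0]],
])

```text
time: 17.62
eef_pos: [0.5705, 0.0161, 0.1038]
tcp_rot: [0.567, -0.423, -0.447, -0.548]
contact_force: [-0.5, 1.1, -1.4]
opening: 0.711
```

```bash
python3 nx.py 14,-76,1 14,-78,1
```

```text
17.6167 [0.5705 0.0161 0.1038] F [-0.5  1.1 -1.4]
low bottom [-66.6  -0.5   0.4] low top [-75.3  -0.5  35.3] high bottom [78.9 -0.4 36.8]
14,-76,1 shift [-0.002, 0.002, 0.0] turn [0.0, 0.0, 0.001] rows 0.0
14,-78,1 shift [-0.004, 0.008, 0.0] turn [0.0, 0.0, 0.001] rows 0.1
```

Call:
play_rows([
  [0,[-0.001,0.004,0],[0,0,0]],
  [0,[-0.002,0.007,0],[0,0,0]],
  [0,[-0.002,0.007,0],[0,0,0]],
  [0,[-0.002,0.007,0],[0,0,0]],
])

```text
time: 17.95
eef_pos: [0.5683, 0.016, 0.1038]
tcp_rot: [0.567, -0.423, -0.447, -0.548]
contact_force: [0.3, 0.0, -2.2]
opening: 0.711
```

Call:
play_rows([
  [0,[-0.001,0.004,0],[0,0,0]],
  [0,[-0.002,0.007,0],[0,0,0]],
  [0,[-0.002,0.007,0],[0,0,0]],
  [0,[-0.002,0.007,0],[0,0,0]],
])

```text
time: 18.28
eef_pos: [0.5667, 0.0159, 0.1043]
tcp_rot: [0.567, -0.423, -0.447, -0.548]
contact_force: [2.4, -0.3, -2.6]
opening: 0.708
```

```bash
python3 nx.py
```

```text
18.2833 [0.5667 0.0159 0.1043] F [ 2.4 -0.3 -2.6]
low bottom [-70.3  -0.5   0.7] low top [-79.1  -0.5  35.6] high bottom [75.2 -0.4 37.4]
```

```bash
python3 nx.py 14,-77.4,1 12,-77.4,1 10,-77.4,1 8,-77.4,1 6,-77.4,1 4,-77.4,1 2,-77.4,1 1,-77.4,1 0,-77.4,1
```

```text
18.2833 [0.5667 0.0159 0.1043] F [ 2.4 -0.3 -2.6]
low bottom [-70.3  -0.5   0.7] low top [-79.1  -0.5  35.6] high bottom [75.2 -0.4 37.4]
14,-77.4,1 shift [0.001, -0.005, 0.0] turn [0.0, 0.0, 0.002] rows 0.0
12,-77.4,1 shift [0.009, -0.001, 0.0] turn [0.0, 0.0, 0.024] rows 0.3
10,-77.4,1 shift [0.018, 0.004, 0.0] turn [0.0, 0.0, 0.046] rows 0.6
8,-77.4,1 shift [0.026, 0.009, 0.0] turn [0.0, 0.0, 0.068] rows 0.9
6,-77.4,1 shift [0.034, 0.014, 0.0] turn [0.0, 0.0, 0.09] rows 1.1
4,-77.4,1 shift [0.043, 0.02, 0.0] turn [0.0, 0.0, 0.113] rows 1.4
2,-77.4,1 shift [0.051, 0.026, 0.0] turn [0.0, 0.0, 0.135] rows 1.7
1,-77.4,1 shift [0.055, 0.029, 0.0] turn [0.0, 0.0, 0.146] rows 1.8
0,-77.4,1 shift [0.059, 0.033, 0.0] turn [0.0, 0.0, 0.157] rows 2.0
```

Call:
play_rows([
  [0,[0.001,-0.005,0],[0,0,0.002]],
  [0,[0.009,-0.001,0],[0,0,0.024]],
  [0,[0.018,0.004,0],[0,0,0.046]],
  [0,[0.026,0.009,0],[0,0,0.068]],
  [0,[0.034,0.014,0],[0,0,0.09]],
  [0,[0.034,0.014,0],[0,0,0.09]],
  [0,[0.034,0.014,0],[0,0,0.09]],
  [0,[0.034,0.014,0],[0,0,0.09]],
])

```text
time: 18.95
eef_pos: [0.5643, 0.0159, 0.0928]
tcp_rot: [0.535, -0.462, -0.485, -0.515]
contact_force: [-0.1, -0.3, -2.1]
opening: 0.712
```

```bash
python3 nx.py 6,-77.4,1 4,-77.4,1 2,-77.4,1 1,-77.4,1 0,-77.4,1
```

```text
18.95 [0.5643 0.0159 0.0928] F [-0.1 -0.3 -2.1]
low bottom [-74.4  -0.4   0.7] low top [-78.2  -0.4  36.5] high bottom [74.8 -0.3 16.2]
6,-77.4,1 shift [-0.001, -0.003, -0.0] turn [0.001, 0.0, -0.001] rows 0.0
4,-77.4,1 shift [0.008, 0.002, -0.0] turn [0.001, 0.0, 0.021] rows 0.3
2,-77.4,1 shift [0.017, 0.007, -0.0] turn [0.001, 0.0, 0.044] rows 0.5
1,-77.4,1 shift [0.021, 0.009, -0.0] turn [0.001, 0.0, 0.055] rows 0.7
0,-77.4,1 shift [0.026, 0.012, -0.0] turn [0.001, 0.0, 0.066] rows 0.8
```

Call:
play_rows([
  [0,[0.004,0.0,0],[0,0,0.01]],
  [0,[0.008,0.002,0],[0,0,0.021]],
  [0,[0.013,0.004,0],[0,0,0.033]],
  [0,[0.017,0.007,0],[0,0,0.044]],
  [0,[0.021,0.009,0],[0,0,0.055]],
  [0,[0.026,0.012,0],[0,0,0.066]],
  [0,[0.026,0.012,0],[0,0,0.066]],
  [0,[0.026,0.012,0],[0,0,0.066]],
  [0,[0.026,0.012,0],[0,0,0.066]],
])

```text
time: 19.7
eef_pos: [0.5618, 0.0158, 0.0848]
tcp_rot: [-0.511, 0.489, 0.511, 0.489]
contact_force: [-0.5, 0.5, -2.3]
opening: 0.711
```

```bash
python3 nx.py 0,-77.4,0
```

```text
19.7 [0.5618 0.0158 0.0848] F [-0.5  0.5 -2.3]
low bottom [-77.1  -0.5   1. ] low top [-77.1  -0.5  37. ] high bottom [72.9 -0.3  1. ]
0,-77.4,0 shift [0.003, 0.001, -0.0] turn [0.001, 0.0, -0.0] rows 0.0
```

Call:
play_rows([
  [0,[0.004,0,0],[0,0,0]],
  [0,[0.004,0,0],[0,0,0]],
  [0,[0.004,0,0],[0,0,0]],
])

```text
time: 19.95
eef_pos: [0.5616, 0.0157, 0.0836]
tcp_rot: [-0.511, 0.489, 0.511, 0.489]
contact_force: [-0.4, -0.3, -2.9]
opening: 0.711
```

Call:
play_rows([
  [0,[0.004,0,0],[0,0,0]],
  [0,[0.004,0,0],[0,0,0]],
  [0,[0.004,0,0],[0,0,0]],
])

```text
time: 20.2
eef_pos: [0.5619, 0.0157, 0.0826]
tcp_rot: [0.511, -0.489, -0.511, -0.489]
contact_force: [0.0, 0.1, -2.0]
opening: 0.712
```

Call:
play_rows([
  [0,[0.002,0,0],[0,0,0]],
  [0,[0.002,0,0],[0,0,0]],
  [0,[0.002,0,0],[0,0,0]],
])

```text
time: 20.45
eef_pos: [0.562, 0.0157, 0.0826]
tcp_rot: [0.511, -0.489, -0.511, -0.489]
contact_force: [-2.3, -0.3, 3.3]
opening: 0.713
```

Call:
play_rows([
  [74,[0,0,0],[0,0,0]],
  [76,[0,0,0],[0,0,0]],
  [80,[0,0,0],[0,0,0]],
  [90,[0,0,0],[0,0,0]],
  [92,[0,0,0],[0,0,0]],
  [92,[-0.05,0,0],[0,0,0]],
  [92,[-0.15,0,0],[0,0,0]],
  [92,[-0.27,0,0],[0,0,0]],
  [92,[-0.4,0,0],[0,0,0]],
  [92,[-0.5,0,0],[0,0,0]],
])

```text
time: 21.28
eef_pos: [0.5624, 0.0156, 0.235]
tcp_rot: [0.512, -0.488, -0.51, -0.49]
contact_force: [1.0, 0.0, 0.4]
opening: 0.922
```

Call:
play_rows([
  [92,[-0.2,-0.15,0],[0,0,0]],
  [92,[-0.2,-0.15,0],[0,0,0]],
  [92,[-0.2,-0.15,0],[0,0,0]],
  [92,[-0.2,-0.15,0],[0,0,0]],
])

```text
time: 21.62
eef_pos: [0.6082, 0.0175, 0.2942]
tcp_rot: [0.512, -0.488, -0.509, -0.49]
contact_force: [-0.1, 0.2, -0.2]
opening: 0.919
```

```bash
python3 snap.py wrist w5 120 0 320 300 2;  python3 snap.py side d3 225 150 130 120 3
python3 - <<'E'
import cv2,numpy as np
a=cv2.imread("pics/w5.png");b=cv2.imread("pics/d3.png")
c=np.zeros((600,800,3),np.uint8); a=cv2.resize(a,(480,450)); c[:450,:480]=a; b=cv2.resize(b,(320,295)); c[:295,480:]=b; cv2.imwrite("pics/m1.png",c)
E
```

```text
21.6667 [0.6068 0.0177 0.2918] [ 0.5107 -0.489  -0.5107 -0.489 ]
21.7167 [0.6059 0.0177 0.2903] [-0.51    0.4896  0.5115  0.4885]
```

View pics/m1.png

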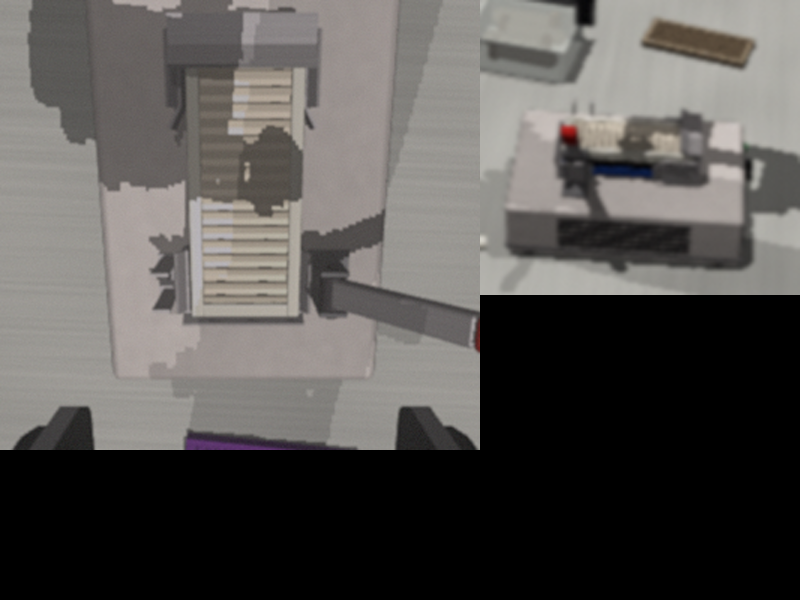

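Run:
```python
from h import *
np.set_printoptions(precision=1,suppress=True)
w=dict(np.load("pics/w5.npz"))
for z in (.122,.136): print(z,(proj(w,pose(AC,[[.074,-.031,z],[.074,.031,z],[-.05,-.031,z],[-.05,.031,z]]))-[120,0])*1.5)
ac=AC; from plant import ctrl
th=2.38; p=pose(AC,[[.058,.05-.12*np.cos(th),.129+.12*np.sin(th)-.019]])[0];print(p)
rows([p[0],p[1],.29],down(AC[2])); rows([*p[:2],p[2]+.005],down(AC[2]))
```

```text
0.122 [[190.2 317.3]
 [297.1 317.5]
 [183.8  88. ]
 [303.9  88.1]]
0.136 [[187.8 324.8]
 [299.3 325. ]
 [180.9  85.4]
 [306.8  85.6]]
[0.6 0.2 0.2]
shift [0.001, -0.035, 0.457] turn [1.001, -0.001, -0.002] rows 12.6
shift [0.309, -0.036, 0.457] turn [1.001, -0.001, -0.002] rows 12.6
```

Call:
play_rows([
  [55,[0,-0.036,0.46],[1.0,0,0]],
  [55,[0,-0.036,0.46],[1.0,0,0]],
  [55,[0,-0.036,0.46],[1.0,0,0]],
  [55,[0,-0.036,0.46],[1.0,0,0]],
  [55,[0,-0.036,0.46],[1.0,0,0]],
  [55,[0,-0.036,0.46],[1.0,0,0]],
  [55,[0,-0.036,0.46],[1.0,0,0]],
  [55,[0,-0.036,0.46],[1.0,0,0]],
  [55,[0,-0.036,0.46],[1.0,0,0]],
  [55,[0,-0.036,0.46],[1.0,0,0]],
])

```text
time: 22.55
eef_pos: [0.61, 0.1559, 0.2891]
tcp_rot: [-0.133, 0.696, 0.133, 0.693]
contact_force: [-1.2, 0.9, -0.1]
opening: 0.55
```

Run:
```python
from h import *
rows([.6095,.158,.28],down(AC[2])); rows([.6095,.158,.200],down(AC[2]))
```

```text
shift [0.03, 0.007, 0.001] turn [0.214, -0.003, -0.0] rows 2.7
shift [0.297, 0.007, 0.002] turn [0.214, -0.003, -0.0] rows 2.7
```

Call:
play_rows([
  [55,[0,0.007,0.001],[0.214,0,0]],
  [55,[0,0.007,0.001],[0.214,0,0]],
  [55,[0,0.007,0.001],[0.214,0,0]],
  [55,[0.1,0.007,0.001],[0.214,0,0]],
  [55,[0.2,0.007,0.001],[0.214,0,0]],
  [55,[0.29,0.007,0.001],[0.214,0,0]],
  [55,[0.297,0.007,0.001],[0.214,0,0]],
  [55,[0.297,0.007,0.001],[0.214,0,0]],
])

```text
time: 23.22
eef_pos: [0.6084, 0.1578, 0.1987]
tcp_rot: [-0.017, 0.71, 0.017, 0.704]
contact_force: [0.7, 1.7, 0.8]
opening: 0.551
```

Call:
play_rows([
  [0,[0,0,0],[0,0,0]],
  [0,[0,0,0],[0,0,0]],
  [0,[0,0,0],[0,0,0]],
  [0,[0,0,0],[0,0,0]],
  [0,[0,0,0],[0,0,0]],
  [0,[0,0,0],[0,0,0]],
], force=30)

```text
time: 23.72
eef_pos: [0.6089, 0.1588, 0.2045]
tcp_rot: [-0.017, 0.709, 0.017, 0.705]
contact_force: [-8.7, 1.2, 2.3]
opening: 0.205
```

Run:
```python
from h import *
from plant import ctrl;s=ctrl.get_state();p0=s["eef_pos"];r=R.from_quat(s["tcp_rot"]);print(p0,s["opening"])
c,n=np.cos(AC[2]),np.sin(AC[2]); y=-n*(p0[0]-AC[0])+c*(p0[1]-AC[1]); g=(.05-y,p0[2]+.019-.129); th0=np.arctan2(g[1],g[0]); rad=np.hypot(*g); print(th0,rad)
for th in list(np.arange(2.2,.1,-.2))+[.1,.05,0,-.03]:
    p=p0+ (pose(AC,[[0,-rad*np.cos(th),rad*np.sin(th)]])-pose(AC,[[0,-rad*np.cos(th0),rad*np.sin(th0)]]))[0]
    print(round(th,2),end=" ");rows(p,r,(p0,down(AC[2])))
```

```text
[0.60894181 0.15883934 0.20454486] 0.20504052363000932
2.334631975531913 0.13091443042462866
2.2 shift [-0.038, -0.045, 0.0] turn [-0.003, 0.003, 0.001] rows 0.4
2.0 shift [-0.082, -0.12, 0.0] turn [-0.003, 0.003, 0.001] rows 1.0
1.8 shift [-0.11, -0.203, 0.0] turn [-0.003, 0.003, 0.001] rows 1.7
1.6 shift [-0.121, -0.289, 0.0] turn [-0.003, 0.003, 0.001] rows 2.3
1.4 shift [-0.115, -0.376, 0.0] turn [-0.003, 0.003, 0.001] rows 2.8
1.2 shift [-0.092, -0.46, 0.0] turn [-0.003, 0.003, 0.001] rows 3.4
1.0 shift [-0.052, -0.538, 0.0] turn [-0.003, 0.003, 0.001] rows 3.9
0.8 shift [0.002, -0.606, 0.0] turn [-0.003, 0.003, 0.001] rows 4.4
0.6 shift [0.069, -0.662, 0.0] turn [-0.003, 0.003, 0.001] rows 4.8
0.4 shift [0.145, -0.704, -0.0] turn [-0.003, 0.003, 0.001] rows 5.2
0.2 shift [0.228, -0.73, 0.0] turn [-0.003, 0.003, 0.001] rows 5.5
0.1 shift [0.272, -0.736, 0.0] turn [-0.003, 0.003, 0.001] rows 5.6
0.05 shift [0.293, -0.738, 0.0] turn [-0.003, 0.003, 0.001] rows 5.7
0 shift [0.315, -0.738, 0.0] turn [-0.003, 0.003, 0.001] rows 5.8
-0.03 shift [0.328, -0.738, 0.0] turn [-0.003, 0.003, 0.001] rows 5.8
```

Call:
play_rows([
  [0,[-0.038,-0.045,0],[0,0,0]],
  [0,[-0.082,-0.12,0],[0,0,0]],
  [0,[-0.11,-0.203,0],[0,0,0]],
  [0,[-0.121,-0.289,0],[0,0,0]],
  [0,[-0.115,-0.376,0],[0,0,0]],
  [0,[-0.092,-0.46,0],[0,0,0]],
  [0,[-0.052,-0.538,0],[0,0,0]],
  [0,[0.002,-0.606,0],[0,0,0]],
  [0,[0.069,-0.662,0],[0,0,0]],
  [0,[0.145,-0.704,0],[0,0,0]],
])

```text
time: 24.55
eef_pos: [0.6186, -0.0533, 0.1602]
tcp_rot: [-0.016, 0.709, 0.018, 0.704]
contact_force: [-8.2, 5.1, 1.5]
opening: 0.196
```

Call:
play_rows([
  [0,[0.05,-0.018,0],[0,0,0]],
  [0,[0.083,-0.026,0],[0,0,0]],
  [0,[0.127,-0.032,0],[0,0,0]],
  [0,[0.15,-0.034,0],[0,0,0]],
  [0,[0.17,-0.034,0],[0,0,0]],
  [0,[0.18,-0.034,0],[0,0,0]],
  [0,[0.18,-0.034,0],[0,0,0]],
])

```text
time: 25.13
eef_pos: [0.6195, -0.0631, 0.1165]
tcp_rot: [-0.017, 0.711, 0.018, 0.703]
contact_force: [-29.5, 3.5, 40.6]
opening: 0.199
```

```bash
python3 nx.py|head -1
```

```text
25.1333 [ 0.6195 -0.0631  0.1165] F [-29.5   3.5  40.6]
```

Call:
play_rows([
  [0,[-0.02,0,0],[0,0,0]],
  [50,[-0.02,0,0],[0,0,0]],
  [50,[-0.02,0,0],[0,0,0]],
  [50,[-0.02,0,0],[0,0,0]],
  [50,[-0.1,0,0],[0,0,0]],
  [50,[-0.2,0,0],[0,0,0]],
  [50,[-0.3,0,0],[0,0,0]],
  [10,[-0.3,0,0],[0,0,0]],
  [0,[-0.3,0,0],[0,0,0]],
  [0,[-0.3,0,0],[0,0,0]],
])

```text
time: 25.97
eef_pos: [0.6217, -0.0631, 0.1948]
tcp_rot: [-0.017, 0.707, 0.017, 0.707]
contact_force: [-0.8, -0.8, -1.2]
opening: 0.083
```

```bash
python3 - <<'E'
from h import *
p=pose(AC,[[.058,-.07,.14]])[0]; rows(p,down(AC[2]))
from plant import ctrl; print(ctrl.get_state()["eef_pos"],p)
E
python3 snap.py side d4
```

```text
shift [0.183, 0.039, -0.006] turn [0.003, -0.0, -0.0] rows 1.3
[ 0.62165424 -0.06308114  0.19479068] [ 0.61922848 -0.05146644  0.14      ]
26.0167 [ 0.621  -0.0629  0.1937] [-0.0167  0.7077  0.0173  0.7061]
```

Press the handle down with closed fingers, gently.

Call:
play_rows([
  [0,[0.08,0.03,-0.004],[0,0,0]],
  [0,[0.14,0.03,-0.004],[0,0,0]],
  [0,[0.17,0.03,-0.004],[0,0,0]],
  [0,[0.185,0.03,-0.004],[0,0,0]],
  [0,[0.195,0.03,-0.004],[0,0,0]],
  [0,[0.205,0.03,-0.004],[0,0,0]],
  [0,[0.205,0.03,-0.004],[0,0,0]],
])

```text
time: 26.6
eef_pos: [0.6204, -0.0543, 0.1356]
tcp_rot: [-0.017, 0.707, 0.017, 0.707]
contact_force: [-1.5, 0.4, 1.6]
opening: 0.0
```

Call:
play_rows([
  [0,[0.006,0,0],[0,0,0]],
  [0,[0.012,0,0],[0,0,0]],
  [0,[0.012,0,0],[0,0,0]],
  [0,[0.012,0,0],[0,0,0]],
])

```text
time: 26.93
eef_pos: [0.6209, -0.0544, 0.1352]
tcp_rot: [-0.017, 0.707, 0.017, 0.707]
contact_force: [-8.7, 1.6, 15.5]
opening: -0.002
```

Call:
play_rows([
  [0,[-0.1,-0.05,0],[0,0,0]],
  [0,[-0.2,-0.1,0],[0,0,0]],
  [0,[-0.3,-0.13,0],[0,0,0]],
  [0,[-0.45,-0.13,-0.15],[0,0,0]],
  [0,[-0.6,-0.13,-0.15],[0,0,0]],
  [0,[-0.6,-0.13,-0.15],[0,0,0]],
  [0,[-0.6,-0.13,-0.15],[0,0,0]],
  [0,[-0.6,-0.13,-0.15],[0,0,0]],
])

```text
time: 27.6
eef_pos: [0.5779, -0.0959, 0.3131]
tcp_rot: [-0.018, 0.705, 0.016, 0.709]
contact_force: [1.2, -0.4, 0.4]
opening: -0.001
```

```bash
python3 snap.py wrist w6 130 80 400 220 2;  python3 snap.py side d5 225 150 130 120 3
python3 - <<'E'
import cv2,numpy as np
a=cv2.imread("pics/w6.png");b=cv2.imread("pics/d5.png")
c=np.zeros((600,800,3),np.uint8); c[:330,:600]=cv2.resize(a,(600,330)); c[330:,:292]=cv2.resize(b,(292,270)); cv2.imwrite("pics/m2.png",c)
from h import *
w=dict(np.load("pics/w6.npz")); f=lambda P:((proj(w,pose(AC,P))-[130,80])*1.5).round(0).tolist()
print("top corners z.122",f([[-.05,-.031,.122],[.074,-.031,.122],[.074,.031,.122],[-.05,.031,.122]]))
for th in (0,.06,.15): print(th,f([[.058,.05-.136*np.cos(th),.129+.136*np.sin(th)],[.058,.05-.088*np.cos(th),.129+.088*np.sin(th)]]))
E
```

```text
27.65 [ 0.5772 -0.0955  0.3106] [-0.0171  0.7063  0.0167  0.7075]
27.7 [ 0.5768 -0.0953  0.309 ] [-0.0167  0.7073  0.0171  0.7065]
top corners z.122 [[112.0, 8.0], [334.0, 9.0], [341.0, -115.0], [106.0, -116.0]]
0 [[303.0, 109.0], [307.0, 22.0]]
0.06 [[305.0, 111.0], [308.0, 22.0]]
0.15 [[308.0, 112.0], [310.0, 20.0]]
```

View pics/m2.png

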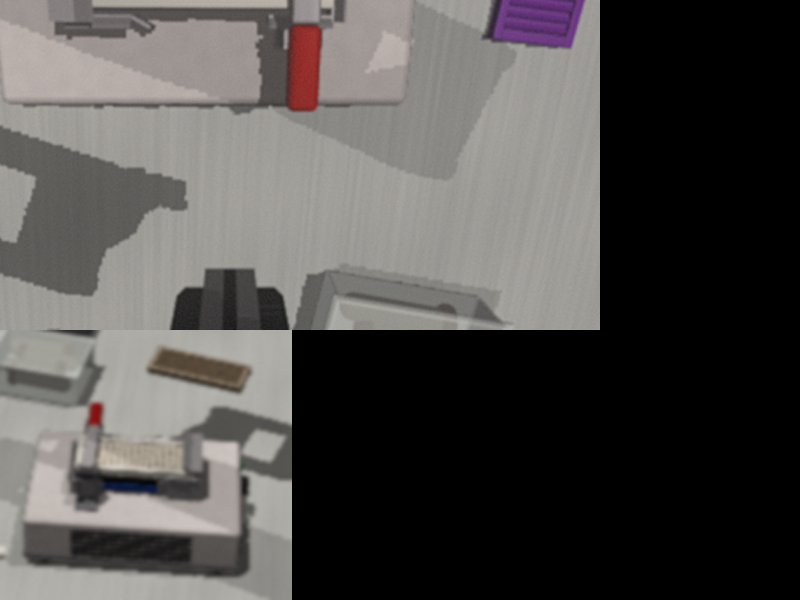

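```bash
python3 -c "
from plant import ctrl; print(ctrl.sign_off())"
```

```text
the job is handed in; nothing more can be done
None
```

The three new filters are in the seat as one pile with the keeper pushed down over it. I handed the job in at about 27.7 s of the 72 s allowed; no verdict came back.

**What I did:** I swung the keeper right back, then lifted all three filters together. I tipped them in at 14 degrees under the lip until the low end touched the wall, laid the pile flat, let go, and swung the keeper down.

**What went wrong on the way:** the first lift left the blue filter on the bench. I set the other two back on it, gripped lower and harder, and the second lift took all three.

**Last checks:**
- **Pile:** after release, the white filter's keeper-end corners matched a flat pile (top 36 mm above the grate) to within about 3 pixels. The pile was about 1 mm off centre along the seat and under 1 mm across. The blue filter is visible at the bottom.
- **Keeper:** the handle top met the fingers at 135.5 mm, its height when fully down, and did not move under about 15 N. The last picture also matches an angle of 0.
- **Bystanders:** nothing had visibly moved, though the last pictures show only the old filter and the purple look-alike, with part of the punnet. I did not look at the spray bottle, brush or knife again at the end.
- **Small disagreements:** camera and arm readings differed by 1–2 mm. I settled them by feeling for the wall and the grate. I did not measure the black filter separately once seated.

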